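Clear a window sill profile and find the mullion notch by feel

ROBOT

A 7-joint arm with a two-finger parallel gripper is mounted at the origin on the work surface. World frame = base frame: x ahead of the robot, y to its left, z up, the work surface at z = 0. Lengths are in m, angles in degrees, forces in N, time in s.
With the tool pointing down it reaches from about 0.425 to 0.875 m from the base axis. Payload 4.7 kg.
Tool frame: the origin (TCP) lies midway between the tips of the shut fingers; the grasp point (between the pads) lies 19 mm behind it; y points along the fingers, x is the direction in which the jaws open and shut, and the axes are right-handed (so a half turn about y gives the same grasp; the last joint's range is limited). The gripper opens to 87 mm and grips with 3 to 60 N. Pads are 19 mm wide; open, the fingers measure 117 mm over their backs; the gripper's body (75 mm by 190 mm) begins 51 mm behind the grasp point.
Start: joints at [-65.426, 18.392, -4.016, 83.108, 1.295, 78.541, -3.26], TCP at [0.262, 0.595, 0.223] pointing down, gripper open.
Joint ranges: [-163.93, 163.93], [-17.29, 119.83], [-79.2, 71.16], [3.27, 140.29], [-89.18, 269.18], [5.43, 117.66], [-154.24, 154.24]. Speed limits (degrees/s): [147.25, 147.25, 180, 180, 180, 180, 180].

INTERFACE

Orientations are given as [roll, pitch, yaw] about the fixed x, y, z axes, in that order (R = Rz(yaw) Ry(pitch) Rx(roll)).
In Python, from cell import env gives the robot as it stands.
- The arm moves only by the tool carry_out, never from a script. Its argument "targets" is a list of rows, each a list of 2 entries, a list of its own where there are three numbers: the shift along the tool's x, y, z in mm, then the turn, a rotation vector about the tool's x, y, z in degrees. A call has 1 to 12 rows; each row shifts and turns the commanded pose from where the row before left it, along the tool's axes as they then stand; what a row does not reach is not made up. A row lasts 1/10 s, in which the tool goes at most 50 mm and 8.59 degrees, less where a joint would pass 70% of its speed; a pose out of reach is approached as far as the arm can. A call with a gripper value outside its range is refused whole. "jaw" is the opening, from 0 (shut) to 1 (fully open), set as the call begins (left out, the last holds). The fingers move at their own pace and stop on an object; "squeeze" is the grip in N (left out, the last holds). Time passes only in rows, so rows that do not move let the fingers close. It gives the time, the measured TCP pose, the force and the opening at its end, in the units of the state.
- env.get_obs(): the state, without advancing time (a new reading comes with each control period).
- env.read_camera(name): name is "side" or "top"; returns the picture (480x640x3 uint8, red, green, blue); there is no depth.
- env.get_calibration(name): a dict with "fx", "fy", "cx", "cy" (pixels), "R" (3x3) and "t" (3): a world point X has camera coordinates R X + t. Camera axes: x right, y down, z forward; pixel columns grow to the right and rows downward; lengths in m; the calibration is good to about 2 mm. A picture is of the moment at which its call begins. get_calibration takes no time and is no camera call.
- env.sign_off(): hands the job in, once; it reports no verdict.
Trained networks look in the newest picture that a camera, given by its name, has taken for a name from the list of things; names that differ only in an ending like _2 or _b are one class to them, and where a whole thing is asked for, a point or a joint stands for the part that bears it (a point fixed in the world has none). Each returns a list of dicts, best first, with "p" (0 to 1); they miss things now and then, are a little off and sometimes report something else, mostly with a low value. They report only what shows in the picture. A call takes as long as a camera call. They do not tell look-alikes from the thing itself.
- env.outline_of(camera, label): "mask" (480x640 bool, what is visible of it) and "xy" ([column, row] in pixels, amid what is visible of it).
The state is a dict: "time_s": time; "qpos": joint angles; "joint_velocities": joint speeds; "effort": joint torques, N m; "tool_pos": TCP position; "tool_rot": TCP orientation; "force": force on the tool from outside, world axes, zero at the start; "wrist_torque": the same for the moment, N m; "grip_width": finger opening in m.
Only numpy, scipy, OpenCV 4.12 (cv2) and the standard library are available. Lean on these libraries where they do the work, as an engineer would, in place of code of your own. Each camera call takes 0.05 s, during which the arm holds its last target.

TASK

Wipe the loose aluminium slugs out of the sill's channel into the pan at its end with the scraper block (they are sharp: do not touch them with the fingers), and stand the scraper back upright on the rubber mat. Then set the mullion connector upright in the emptied channel and slide it along the floor until its key drops into the milled cross notch, and leave it there fully seated. Push every tube offcut on the bench through the sprung flap into the scrap box, at any time, and leave the flap shut and the spray bottle, screw jar and carton undisturbed.

Things in the scene. Friction and masses are not known exactly. Their poses are not given: they have to be found in the camera images.
- sill: Dark grey aluminium window sill profile, 460 mm long, 72 mm wide, fixed to the bench on two plywood saddles. Origin: on the bench under its middle; y along its length, z up. Along its top runs an open channel 64 mm wide between two flanges 4 mm thick; channel floor at z = 55 mm, flange tops at z = 70 mm, both ends open.
- channel (a point): Middle of the sill's channel floor (axes of the sill). One notch, 20 mm wide (along y) and 8 mm deep, is milled across the whole width of the floor. Its centre lies between 70 mm to the -y side and 70 mm to the +y side of this point, elsewhere on every sill, and is not reported: feel for it by sliding the connector's key along the floor.
- sill_end (a point): Middle of the channel floor at the sill's -y end, which overhangs the pan by 10 to 20 mm; slugs wiped over this end fall into the pan.
- pan: Open steel chip pan on the bench under the sill's -y end, fixed; 170 mm (x) by 150 mm (y), 28 mm high. Origin: centre of its underside; its axes are parallel to the sill's.
- scraper: Wooden scraper block, about 140 g. Origin: centre of its underside, z up when upright. Wiping foot 58 mm (x) by 30 mm (y) by 28 mm high; above it, centred, a grip 44 mm (x) by 24 mm (y) up to z = 82 mm. Held with its x across the channel it fills the channel's width. Starts upright on the mat.
- mat: Black rubber tool mat fixed on the bench, 220 mm (x) by 140 mm (y), 3 mm thick. Origin: centre of its underside.
- connector: Aluminium mullion connector, about 200 g, standing on its key on the mat. Origin: centre of the key's underside. Key 50 mm (x) by 16 mm (y), z = 0 to 7 mm; foot plate 56 by 50 mm, z = 7 to 15 mm; spigot block 40 mm (x) by 30 mm (y) up to z = 65 mm. Its x goes across the channel (either way round). Seated, the foot plate lies flat on the channel floor, the origin 7 mm below it.
- box: Grey steel scrap box fixed on the bench, 230 mm deep (x), 180 mm wide (y), 273 mm high, closed but for the mouth in its -x side. Walls 4 mm. Origin: centre of its underside; +x points inwards from the mouth. Its -x side is upright up to z = 210 mm and above that leans back (towards +x) by 35 degrees from upright.
- mouth (a point): Middle of the mouth's lower edge, on the outer face of the box, 210 mm above the bench (axes of the box). The mouth fills the leaning part of that side: 110 mm wide (y), from this edge up to 52 mm above it, where the edge lies 36 mm further in (+x). It is shut by the flap.
- flap (a joint): Aluminium flap of the box, hinged along the mouth's upper edge, 60 mm long; 0 = shut, grows to 2.1 rad as it is pushed inwards. A light spring (about 0.02 N m shut, 0.09 N m wide open) shuts it when nothing holds it open; a level offcut pushed in along the box's +x lifts it and it then drags along the offcut's top.
- slug0: Sharp aluminium hole-saw slug (disc), 46 mm diameter, 10 mm thick, 40 g, lying loose in the sill's channel; may be absent. Origin: centre of its underside.
- slug1: Sharp aluminium hole-saw slug (disc), 46 mm diameter, 10 mm thick, 40 g, lying loose in the sill's channel; may be absent. Origin: centre of its underside.
- slug2: Sharp aluminium hole-saw slug (disc), 46 mm diameter, 10 mm thick, 40 g, lying loose in the sill's channel; may be absent. Origin: centre of its underside.
- slug3: Sharp aluminium hole-saw slug (disc), 46 mm diameter, 10 mm thick, 40 g, lying loose in the sill's channel; may be absent. Origin: centre of its underside.
- offcut0: Square aluminium tube offcut, 70 mm long (x), 30 mm wide, 30 mm high, 80 g, lying on the bench; may be absent. Origin: centre of its underside; x along its length.
- offcut1: Square aluminium tube offcut, 80 mm long (x), 30 mm wide, 30 mm high, 80 g, lying on the bench; may be absent. Origin: centre of its underside; x along its length.
- offcut2: Square aluminium tube offcut, 90 mm long (x), 30 mm wide, 30 mm high, 80 g, lying on the bench; may be absent. Origin: centre of its underside; x along its length.
- offcut3: Square aluminium tube offcut, 100 mm long (x), 30 mm wide, 30 mm high, 80 g, lying on the bench; may be absent. Origin: centre of its underside; x along its length.
- spray: White spray bottle, 60 mm across, 170 mm tall, standing on the bench; leave it alone. Origin: centre of its underside.
- screws: Jar of screws, 64 mm across, 80 mm tall; leave it alone. Origin: centre of its underside.
- carton: Cardboard carton, 70 by 120 mm, 50 mm high; leave it alone. Origin: centre of its underside.
Mind the look-alikes: they are no part of the job. Several things have the shape of the scraper; the one meant has the colours described above.

How it is judged:
By the outcome, as a careful person would: the job done as asked, in the order asked, and still so for the second after the job is handed in, with the robot touching nothing.
Of slug0, slug1, slug2, slug3 only 2 to 4 are there at a start; the rules pass over those that are not, and their reading is None.
Of offcut0, offcut1, offcut2, offcut3 only 2 to 4 are there at a start; the rules pass over those that are not, and their reading is None.
At some moment in a run one of offcut0, offcut1, offcut2, offcut3 may be knocked a few centimetres aside while the robot is not near it.
It also fails if it takes over 210 s, if anything falls off the work surface, if the arm or the gripper's body presses on something with over 40 N, if the wrist force passes 120 N, or if a joint passes its speed limit or range.

## Working session

There is one attempt and no reset: what is moved stays moved. The work goes in short steps, Python scripts to look and compute and a tool call to move; the robot and the scene stay as the last step left them, time stands still between calls to the robot, and variables do not carry over. Pictures are saved under pics/ and viewed, and the job is handed in when it is done.

Besides the shell and the picture viewer there is one more tool, called after "Emit:" as name([rows], argument=value, ...), one row to a line, values as JSON. carry_out: Moves the arm, as the interface text tells. Its arguments: {"type":"object","properties":{"targets":{"type":"array","items":{"type":"array"}},"jaw":{"type":"number"},"squeeze":{"type":"number"}},"required":["targets"]}

```bash
ls; mkdir -p pics; python3 - <<'E'
from cell import env
import cv2
print(env.get_obs())
for n in("side","top"):
    im=env.read_camera(n); cv2.imwrite(f"pics/{n}0.png",im[:,:,::-1]); c=env.get_calibration(n); print(n,c)
E
```

```text
pics
{'time_s': 0.0, 'qpos': array([-65.42539516,  18.43744933,  -4.0149322 ,  83.17492699,
         1.29494135,  78.54182063,  -3.26012078]), 'joint_velocities': array([-0.01491174,  0.00247191, -0.0577888 , -0.04487393, -0.04332904,
        0.01819755,  0.10464497]), 'effort': array([-6.08243022e-05, -4.91285276e+01, -4.03896226e-01, -3.12534428e+01,
       -6.40179100e-02,  4.40077053e-02,  1.73795243e-04]), 'tool_pos': array([0.26178603, 0.59433972, 0.22147948]), 'tool_rot': array([-90.00597852,   0.10895776,  66.23443837]), 'force': array([ 0.03125782, -0.24961561,  0.47821113]), 'wrist_torque': array([ 0.00885623,  0.01249679, -0.07500868]), 'grip_width': 0.0869428232757993}
side {'fx': 496.2492450044223, 'fy': 496.2492450044223, 'cx': 316.96167911759966, 'cy': 241.98423125973434, 'R': array([[ 0.76492413, -0.64407655,  0.00751484],
       [-0.47687006, -0.57411051, -0.66557649],
       [ 0.43299656,  0.50553192, -0.74629181]]), 't': array([-0.41206418,  0.43184598,  0.9125173 ])}
top {'fx': 548.1664264774281, 'fy': 548.1664264774281, 'cx': 313.9438810929297, 'cy': 244.37846569608095, 'R': array([[ 0.01948042, -0.99979365,  0.00575969],
       [-0.98298104, -0.02020473, -0.18259257],
       [ 0.18267126, -0.00210469, -0.9831718 ]]), 't': array([0.02973417, 0.59615205, 1.39224152])}
```

View pics/side0.png

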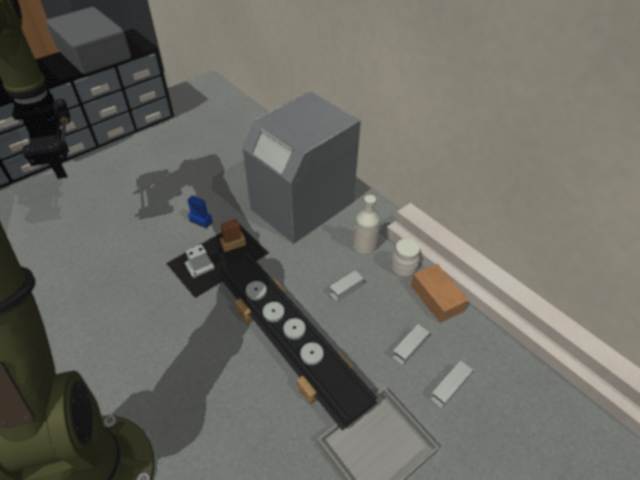

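View pics/top0.png

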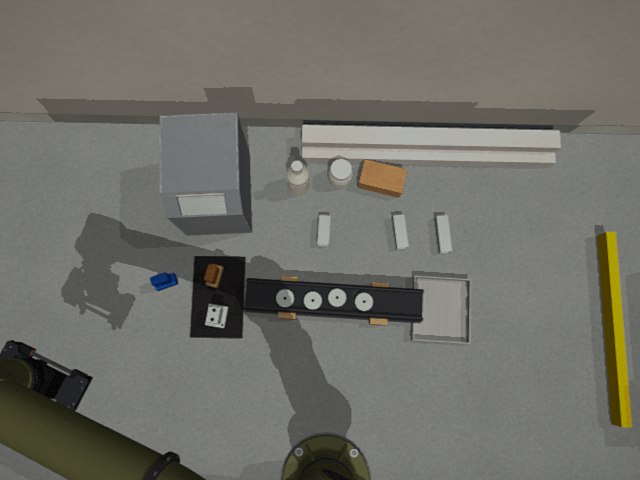

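```bash
cat > h.py <<'E'
from cell import env
import cv2, numpy as np
from scipy.spatial.transform import Rotation as Ro
def unproj(cam,uv,z):
    c=env.get_calibration(cam);R=np.array(c['R']);t=np.array(c['t'])
    uv=np.atleast_2d(np.asarray(uv,float))
    d=np.c_[(uv[:,0]-c['cx'])/c['fx'],(uv[:,1]-c['cy'])/c['fy'],np.ones(len(uv))]@R
    C=-R.T@t
    s=(z-C[2])/d[:,2]
    return C+s[:,None]*d
def proj(cam,X):
    c=env.get_calibration(cam);p=np.atleast_2d(X)@np.array(c['R']).T+np.array(c['t'])
    return np.c_[c['fx']*p[:,0]/p[:,2]+c['cx'],c['fy']*p[:,1]/p[:,2]+c['cy']]
E
python3 - <<'E'
from h import *
print('cams',[-np.array(env.get_calibration(c)['R']).T@np.array(env.get_calibration(c)['t']) for c in('top','side')])
Z=dict(sill=.07,pan=.028,scraper=.082,mat=.003,connector=.065,box=.273,flap=.23,slug0=.065,offcut0=.03,offcut1=.03,offcut2=.03,offcut3=.03,spray=.17,screws=.08,carton=.05)
env.read_camera('top')
for k,z in Z.items():
    for d in env.outline_of('top',k):
        ys,xs=np.nonzero(d['mask'])
        if len(xs)<5: continue
        P=unproj('top',np.c_[xs,ys],z)[:,:2]
        r=cv2.minAreaRect((P*1000).astype(np.float32))
        print(k,round(d['p'],2),np.round(d['xy']),'c',np.round(r[0]),'sz',np.round(r[1]),'a',round(r[2],1),len(xs),'mean',np.round(P.mean(0)*1000))
E
```

```text
cams [array([0.33110442, 0.04470336, 1.47749427]), array([ 0.1260154 , -0.47878018,  0.97152731])]
sill 0.58 [332. 301.] c [448. -10.] sz [456. 109.] a 87.4 5271 mean [448. -14.]
pan 0.95 [442. 312.] c [ 433. -295.] sz [155. 173.] a 87.3 3484 mean [ 431. -301.]
pan 0.19 [283. 297.] c [455. 118.] sz [42. 42.] a 1.1 238 mean [455. 118.]
scraper 0.85 [161. 284.] c [488. 426.] sz [43. 68.] a 15.5 392 mean [488. 426.]
scraper 0.72 [210. 275.] c [505. 301.] sz [42. 56.] a 74.7 330 mean [505. 300.]
scraper 0.65 [219. 296.] c [452. 285.] sz [133. 210.] a 89.9 3539 mean [451. 284.]
mat 0.62 [220. 296.] c [458. 299.] sz [144. 220.] a 90.0 3617 mean [457. 297.]
connector 0.68 [217. 314.] c [404. 289.] sz [49. 52.] a 84.1 378 mean [404. 289.]
box 0.64 [208. 175.] c [717. 296.] sz [288. 207.] a 4.1 10307 mean [716. 296.]
flap 0.73 [335. 299.] c [441. -12.] sz [42. 42.] a 45.8 290 mean [441. -12.]
flap 0.57 [200. 203.] c [651. 306.] sz [ 49. 112.] a 3.7 924 mean [651. 306.]
slug0 0.7 [359. 300.] c [447. -89.] sz [39. 39.] a 1.1 216 mean [446. -89.]
slug0 0.67 [336. 295.] c [456. -17.] sz [44. 46.]
[... 560 characters left out ...]
 sz [33. 84.] a 87.8 340 mean [641.  18.]
offcut2 0.76 [446. 234.] c [ 636. -303.] sz [105.  36.] a 2.3 483 mean [ 636. -303.]
offcut2 0.74 [401. 234.] c [ 640. -189.] sz [94. 37.] a 6.6 454 mean [ 639. -188.]
offcut2 0.54 [325. 228.] c [640.  17.] sz [33. 84.] a 87.8 340 mean [641.  18.]
offcut3 0.76 [446. 234.] c [ 636. -303.] sz [105.  36.] a 2.3 483 mean [ 636. -303.]
offcut3 0.74 [401. 234.] c [ 640. -189.] sz [94. 37.] a 6.6 454 mean [ 639. -188.]
offcut3 0.54 [325. 228.] c [640.  17.] sz [33. 84.] a 87.8 340 mean [641.  18.]
spray 0.97 [298. 178.] c [742.  87.] sz [85. 55.] a 1.2 643 mean [740.  87.]
carton 0.92 [382. 177.] c [ 783. -139.] sz [121.  84.] a 76.6 1299 mean [ 783. -139.]
```

```bash
cat > fit.py <<'E'
from h import *
from scipy.optimize import minimize
def boxedges(x0,x1,y0,y1,z0,z1,which='top'):
    c=[(x0,y0),(x1,y0),(x1,y1),(x0,y1)]
    E=[]
    for i in range(4):
        a,b=c[i],c[(i+1)%4]
        E.append(((*a,z1),(*b,z1)))
        if which=='all': E.append(((*a,z0),(*b,z0))); E.append(((*a,z0),(*a,z1)))
    return E
M={
'sill':boxedges(-36,36,-230,230,55,70),
'pan':boxedges(-85,85,-75,75,0,28),
'mat':boxedges(-110,110,-70,70,0,3),
'scraper':boxedges(-22,22,-12,12,28,82)+boxedges(-29,29,-15,15,0,28),
'connector':boxedges(-20,20,-15,15,15,65)+boxedges(-28,28,-25,25,7,15),
'box':boxedges(-115+36+0,115,-90,90,0,273)+[((-115,-55,210),(-115,55,210)),((-79,-55,262),(-79,55,262)),((-115,-55,210),(-79,-55,262)),((-115,55,210),(-79,55,262)),((-115,-90,210),(-115,90,210)),((-115,-90,210),(-71,-90,273)),((-115,90,210),(-71,90,273)),((-115,-90,0),(-115,-90,210))],
}
M['box']=[e for e in M['box']]
for i,L in enumerate((70,80,90,100)): M[f'offcut{i}']=boxedges(-L/2,L/2,-15,15,0,30,'top')
def sample(E,step=3):
    P=[]
    for a,b in E:
        a=np.array(a,float);b=np.array(b,float);n=max(2,int(np.linalg.norm(b-a)/step))
        P.append(a+(b-a)*np.linspace(0,1,n)[:,None])
    return np.vstack(P)
def place(P,p,z=0):
    a=np.radians(p[2]);R=np.array([[np.cos(a),-np.sin(a),0],[np.sin(a),np.cos(a),0],[0,0,1]])
    return (P@R.T+[p[0],p[1],z])/1000
def grads(im,s):
    g=cv2.GaussianBlur(im,(0,0),s).astype(np.float32)
    m=0
    for k in range(3):
        m=np.maximum(m,np.hypot(cv2.Sobel(g[:,:,k],cv2.CV_32F,1,0),cv2.Sobel(g[:,:,k],cv2.CV_32F,0,1)))
    return np.sqrt(m)
def fit(name,p0,ims,z=0,cams=('top','side'),scales=(2.,1.),win=(20,20,6)):
    P=sample(M[name]);p=np.array(p0,float)
    for s in scales:
        G={c:grads(ims[c],s) for c in cams}
        def f(q):
            X=place(P,q,z);v=0
            for c in cams:
                uv=proj(c,X).astype(np.float32)
                v-=cv2.remap(G[c],uv[:,0].reshape(1,-1),uv[:,1].reshape(1,-1),cv2.INTER_LINEAR).mean()
            return v
        w=np.array(win)*(1 if s==scales[0] else .25)
        best=min(((f(p+w*d),tuple(d)) for d in np.random.default_rng(0).uniform(-1,1,(600,3))),key=lambda t:t[0])
        if best[0]<f(p): p=p+w*np.array(best[1])
        p=minimize(f,p,method='Nelder-Mead',options=dict(initial_simplex=p+np.vstack([[0,0,0],np.diag([2,2,1.])]))).x
    return p,-f(p)
def overlay(ims,items,cam,fn,crop,k):
    u0,v0,u1,v1=crop
    im=cv2.resize(ims[cam][v0:v1,u0:u1,::-1],None,fx=k,fy=k,interpolation=cv2.INTER_CUBIC)
    for n,p,z in items:
        for a,b in M[n]:
            q=proj(cam,place(np.array([a,b],float),p,z)); q=((q+.5-[u0,v0])*k).astype(int)
            cv2.line(im,tuple(map(int,q[0])),tuple(map(int,q[1])),(0,0,255) if n!='mat' else (0,255,0),1)
    cv2.imwrite(fn,im)
E
python3 - <<'E'
from fit import *
ims={c:env.read_camera(c) for c in('top','side')}
np.savez('ims0.npz',**ims)
I=[('sill',(448,-10,-2),0),('pan',(433,-298,-2),0),('mat',(458,299,0),0),('scraper',(500,300,75),3),('connector',(404,289,0),3),('box',(717,296,4),0),('offcut3',(636,-303,2),0),('offcut2',(640,-189,6),0),('offcut1',(640,17,-2),0),('offcut0',(640,17,-2),0)]
items=[]
for n,p,z in I:
    a=fit(n,p,ims,z,cams=('top',));b=fit(n,p,ims,z)
    print(n,np.round(a[0],1),round(a[1],2),np.round(b[0],1),round(b[1],2))
    items.append((n,b[0],z))
items.pop()
overlay(ims,items,'top','pics/o1.png',(150,100,350,250),4)
overlay(ims,items,'top','pics/o2.png',(180,220,380,350),4)
overlay(ims,items,'top','pics/o3.png',(300,200,480,350),4)
overlay(ims,items,'side','pics/o4.png',(160,190,360,340),4)
overlay(ims,items,'side','pics/o5.png',(220,80,380,240),4)
E
```

```text
Traceback (most recent call last):
  File "fit.py", line 47, in fit
    best=min(((f(p+w*d),tuple(d)) for d in np.random.default_rng(0).uniform(-1,1,(600,3))),key=lambda t:t[0])
  File "fit.py", line 47, in <genexpr>
    best=min(((f(p+w*d),tuple(d)) for d in np.random.default_rng(0).uniform(-1,1,(600,3))),key=lambda t:t[0])
               ~^^^^^^^
  File "fit.py", line 43, in f
    uv=proj(c,X).astype(np.float32)
       ~~~~^^^^^
  File "h.py", line 12, in proj
    c=env.get_calibration(cam);p=np.atleast_2d(X)@np.array(c['R']).T+np.array(c['t'])
ValueError: time passes only in moves, steps and waits
```

```bash
sed -i 's/env.get_calibration(cam)/cal(cam)/' h.py; cat >> h.py <<'E'
_C={}
def cal(c):
    if c not in _C: _C[c]=env.get_calibration(c)
    return _C[c]
E
cat > go1.py <<'E'
from fit import *
ims={c:env.read_camera(c) for c in('top','side')}
np.savez('ims0.npz',**ims)
I=[('sill',(448,-10,-2),0),('pan',(433,-298,-2),0),('mat',(458,299,0),0),('scraper',(500,300,75),3),('connector',(404,289,0),3),('box',(717,296,4),0),('offcut3',(636,-303,2),0),('offcut2',(640,-189,6),0),('offcut1',(640,17,-2),0),('offcut0',(640,17,-2),0)]
items=[]
for n,p,z in I:
    a=fit(n,p,ims,z,cams=('top',));b=fit(n,p,ims,z)
    print(n,np.round(a[0],1),round(a[1],2),np.round(b[0],1),round(b[1],2))
    items.append((n,b[0],z))
items.pop()
overlay(ims,items,'top','pics/o1.png',(150,100,350,250),4)
overlay(ims,items,'top','pics/o2.png',(180,220,380,350),4)
overlay(ims,items,'top','pics/o3.png',(300,200,480,350),4)
overlay(ims,items,'side','pics/o4.png',(160,190,360,340),4)
overlay(ims,items,'side','pics/o5.png',(220,80,380,230),4)
E
time python3 go1.py
```

```text
sill [437.6  -8.3  -0.5] 8.75 [436.4  -8.2  -0.8] 15.25
pan [ 448.8 -295.9   -1.9] 9.46 [ 447.6 -297.1   -2.9] 13.88
mat [4.585e+02 2.978e+02 2.000e-01] 13.71 [4.592e+02 2.977e+02 1.000e-01] 23.61
scraper [521.3 297.1  77.1] 9.11 [496.1 302.1  65.9] 15.72
connector [406.6 296.8  -7.2] 15.61 [406.9 296.7  -8.3] 27.6
box [700.2 281.8   3.9] 6.72 [746.8 310.3   3.9] 16.68
offcut3 [ 638.5 -308.3    4.7] 12.36 [ 640.4 -307.6    5.1] 22.61
offcut2 [ 642.3 -191.4    6.7] 12.08 [ 644.3 -190.7    6.4] 22.79
offcut1 [641.6  16.2  -3. ] 11.44 [643.2  16.6  -3.1] 21.55
offcut0 [646.8  15.8  -2.7] 10.94 [646.   16.4  -3.4] 20.79
real	0m13.646s
user	0m10.680s
sys	0m0.540s
```

View pics/o2.png

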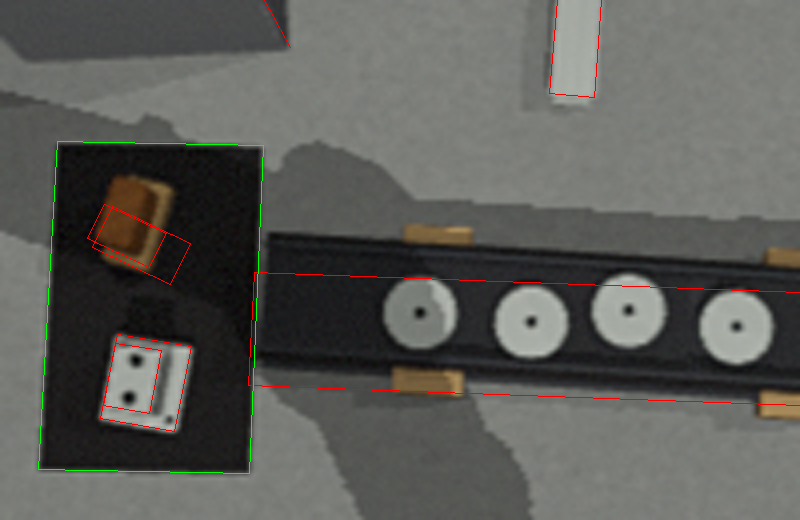

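View pics/o3.png

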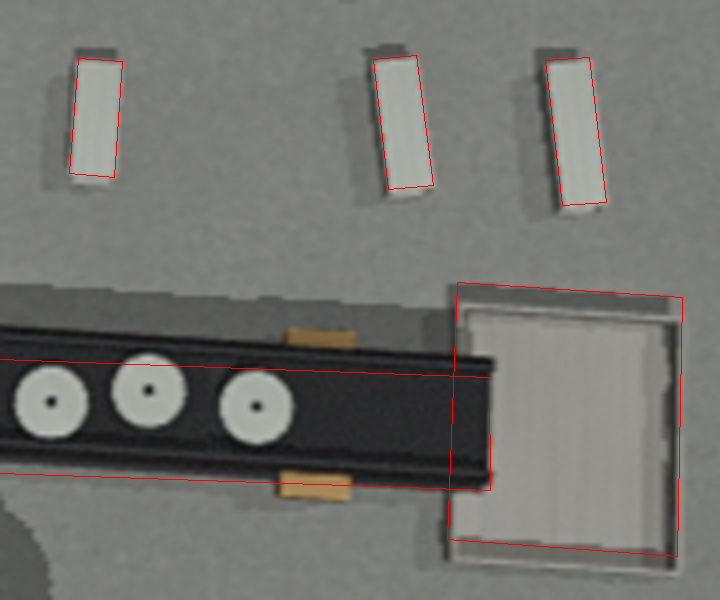

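View pics/o4.png

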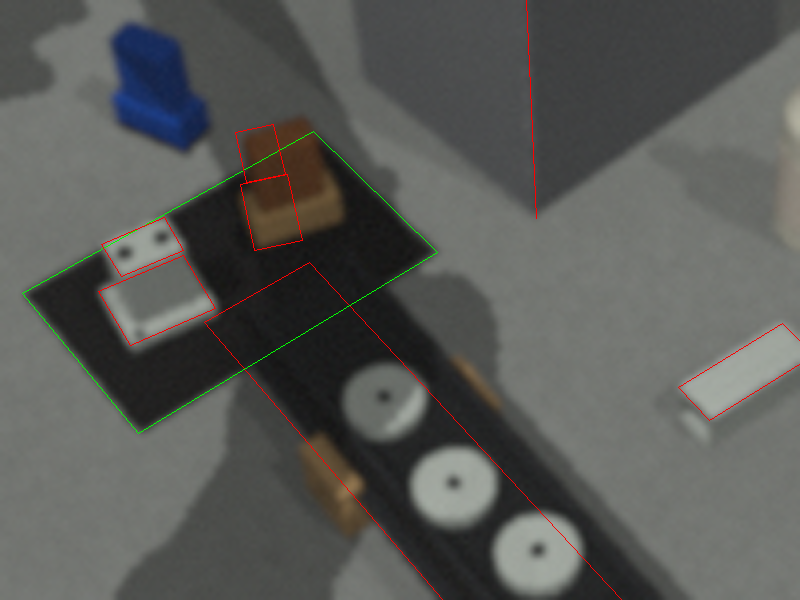

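View pics/o1.png

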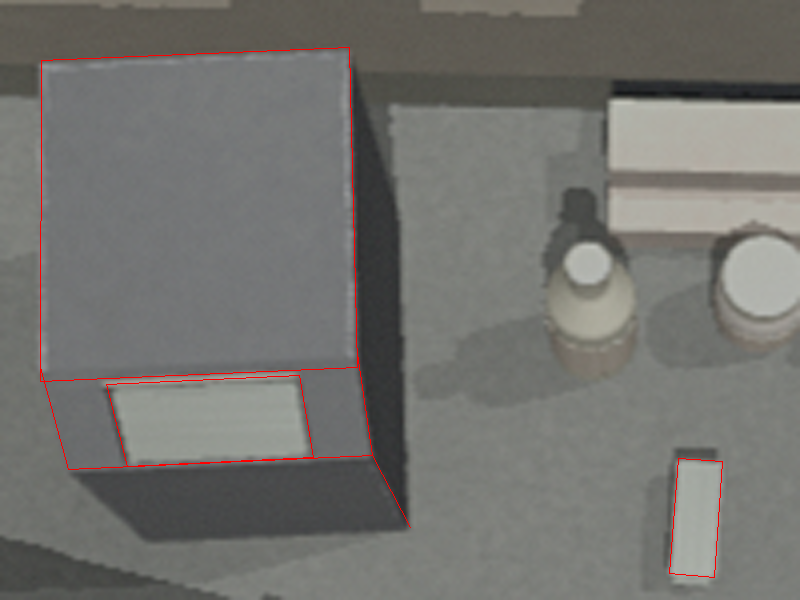

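View pics/o5.png

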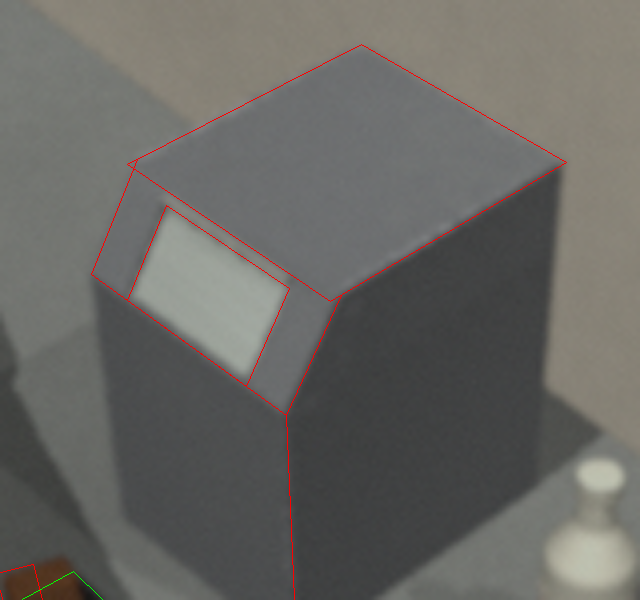

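```bash
cat > go2.py <<'E'
from fit import *
ims=dict(np.load('ims0.npz'))
M['sill']=boxedges(-36,36,-230,230,55,70)+boxedges(-32,32,-230,230,55,70)
I=[('sill',(458,-10,-2.2),0),('pan',(438,-297,-2),0),('scraper',(503,298,-16),3)]
items=[]
for n,p,z in I:
    w=(10,10,3)
    a=fit(n,p,ims,z,cams=('top',),win=w);b=fit(n,p,ims,z,win=w)
    print(n,np.round(a[0],1),round(a[1],2),np.round(b[0],1),round(b[1],2))
    items.append((n,b[0],z))
overlay(ims,items,'top','pics/p2.png',(180,220,380,350),4)
overlay(ims,items,'top','pics/p3.png',(300,200,480,350),4)
overlay(ims,items,'side','pics/p4.png',(160,190,360,340),4)
E
python3 go2.py
```

```text
sill [459.   -8.8  -2.5] 9.75 [459.   -9.   -2.5] 16.14
pan [ 448.9 -295.9   -1.9] 9.47 [ 447.6 -296.8   -2.8] 13.88
scraper [511.4 305.2 -14.8] 10.86 [511.7 304.8 -15.4] 18.29
```

View pics/p2.png

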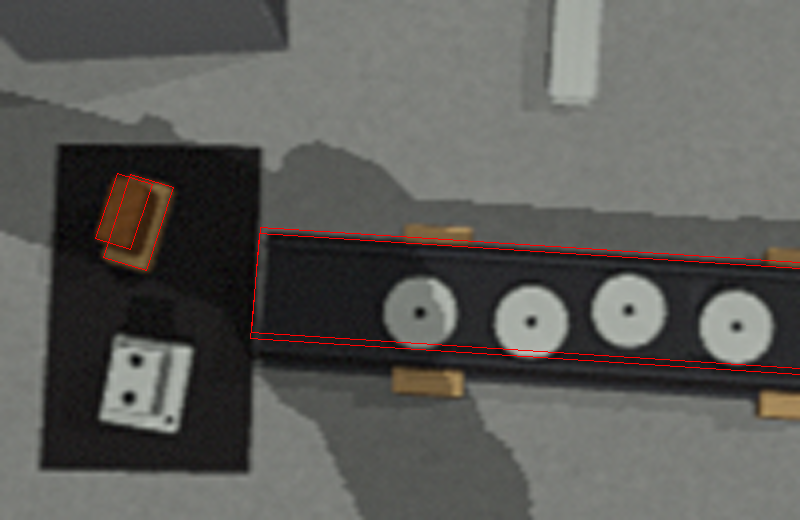

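View pics/p3.png

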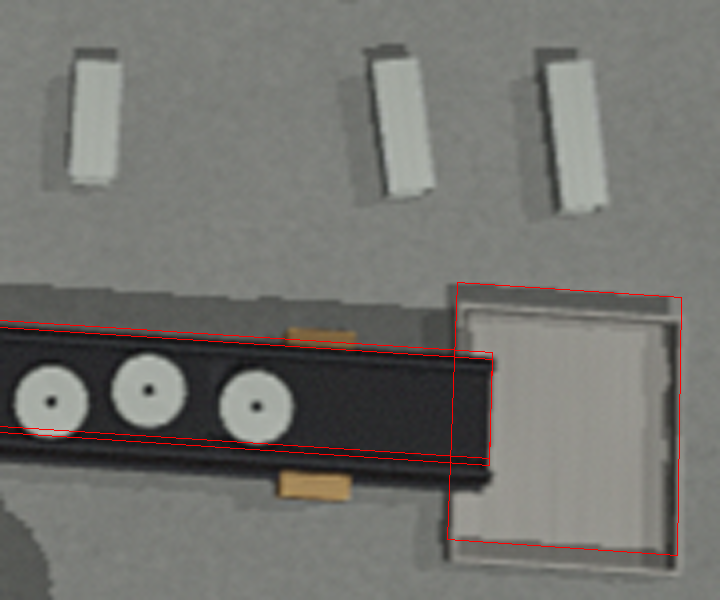

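View pics/p4.png

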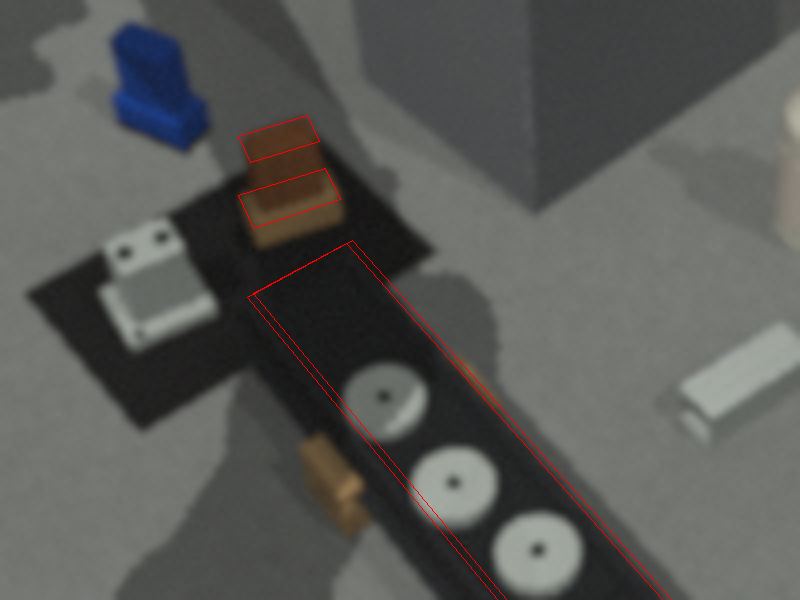

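```bash
cat > go3.py <<'E'
from fit import *
ims=dict(np.load('ims0.npz'))
ims={c:np.clip(255*(ims[c]/255.)**0.5*1.0,0,255).astype(np.uint8) for c in ims}
ims={c:np.clip((ims[c].astype(float)-60)*2.2,0,255).astype(np.uint8) for c in ims}
M['sill']=boxedges(-36,36,-230,230,55,70)+boxedges(-32,32,-230,230,55,70)+boxedges(-32,32,-230,230,0,55)
items=[('sill',(450,-9,-2.5),0)]
overlay(ims,[],'top','pics/q1.png',(240,260,340,330),8)
overlay(ims,items,'top','pics/q2.png',(240,260,340,330),8)
overlay(ims,[],'top','pics/q3.png',(350,260,450,330),8)
overlay(ims,items,'top','pics/q4.png',(350,260,450,330),8)
E
python3 go3.py
```

```text
(no output)
```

View pics/q1.png

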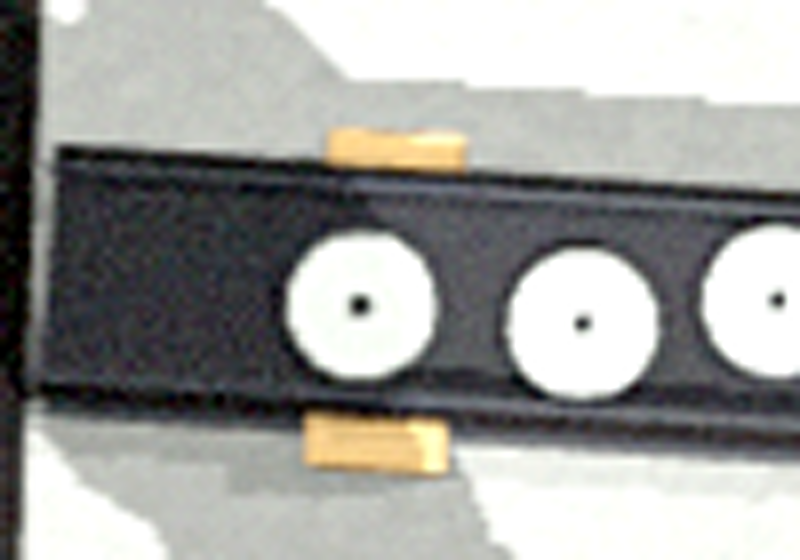

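View pics/q2.png

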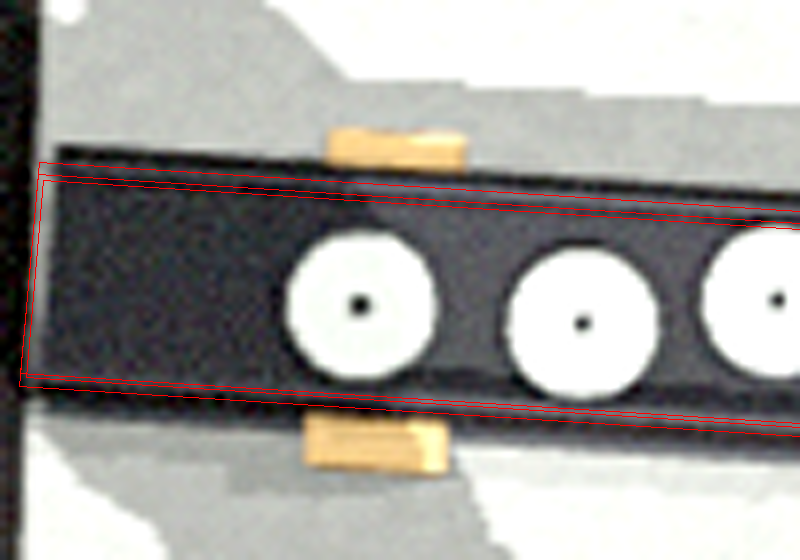

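View pics/q4.png

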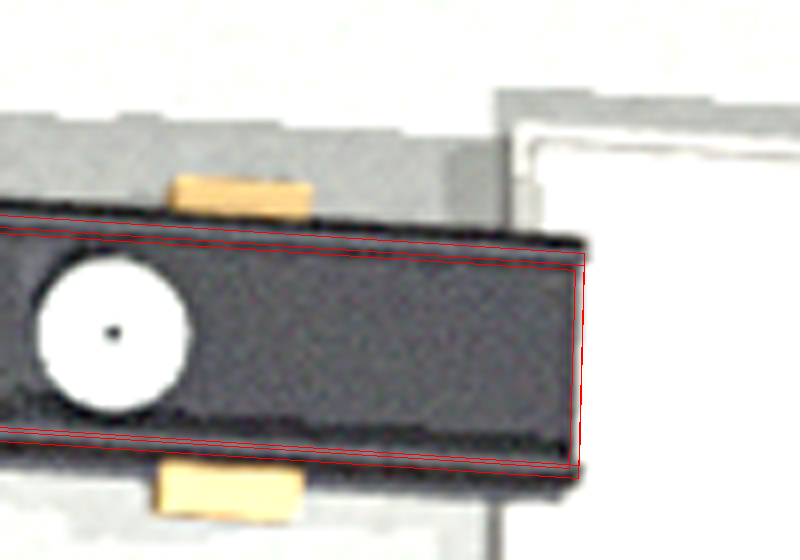

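```bash
cat > go4.py <<'E'
from fit import *
ims=dict(np.load('ims0.npz'))
ims={c:np.clip((ims[c].astype(float)-5)*2.4,0,255).astype(np.uint8) for c in ims}
overlay(ims,[],'top','pics/r1.png',(385,275,435,335),10)
overlay(ims,[],'side','pics/r2.png',(300,340,380,430),7)
overlay(ims,[],'side','pics/r3.png',(205,230,285,300),8)
a=ims['top'];print(a[280:335,400].mean(1).astype(int));
E
python3 go4.py
```

```text
[193 201 198 200 196 194 192 162  61  62 109  68  76  77  92  85  89  78
  90  85  87  89  84  92  91  93  89  90  88  85  80  85  91  59  53  63
  99 106  50  58  82 122 230 255 254 254 255 255 255 255 255 255 255 255
 255]
```

View pics/r1.png

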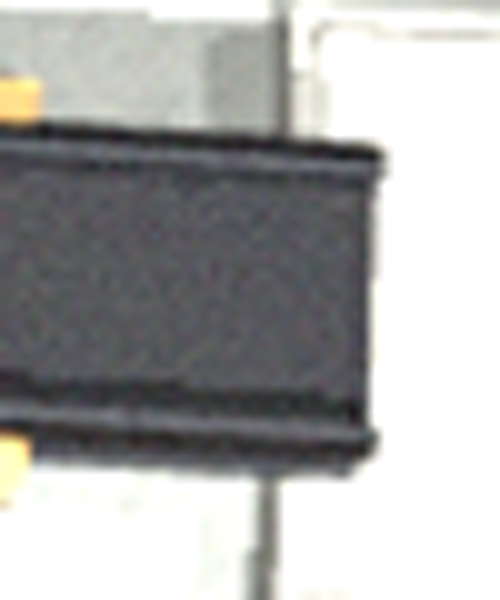

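View pics/r2.png

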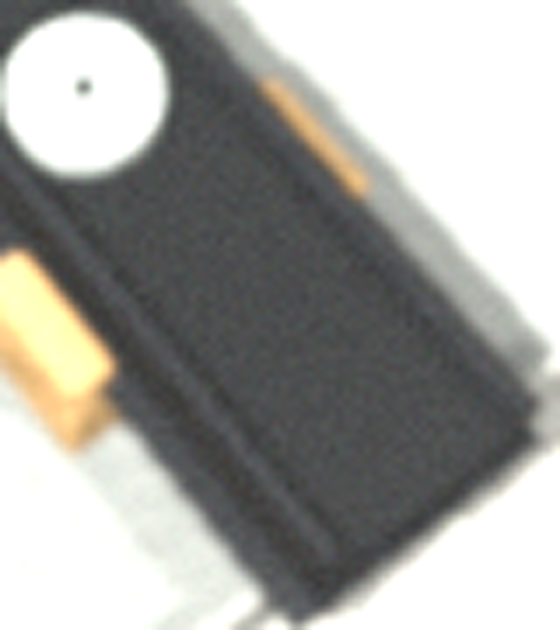

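View pics/r3.png

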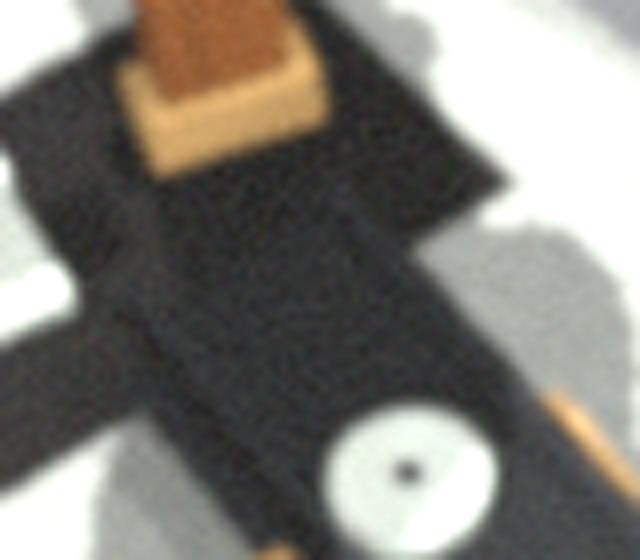

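```bash
cat > go5.py <<'E'
from fit import *
im=dict(np.load('ims0.npz'))['top'].astype(float).mean(2)
F=[];N=[]
p0=(450,-9,-2.5)
for y in range(-215,216,6):
    q=[]
    for sx,store in((34,F),(-34,N)):
        uv=proj('top',place(np.array([[sx,y,70.]]),p0))[0]
        v=np.arange(uv[1]-3.5,uv[1]+3.5,.1).astype(np.float32)
        prof=np.mean([cv2.remap(im.astype(np.float32),np.full((1,len(v)),uv[0]+d,np.float32),v.reshape(1,-1)-0,cv2.INTER_CUBIC)[0] for d in(-1,0,1)],0)
        # bright ridge: correlate with second-diff
        k=10
        r=prof[k:-k]*2-prof[:-2*k]-prof[2*k:]
        i=np.argmax(r);store.append([*unproj('top',[[uv[0],v[k+i]]],.07)[0,:2]*1000,r[i]])
F=np.array(F);N=np.array(N)
for nm,A in(('far',F),('near',N)):
    a=A[A[:,2]>5]
    for _ in range(3):
        c=np.polyfit(a[:,1],a[:,0],1);res=a[:,0]-np.polyval(c,a[:,1]);a=a[abs(res)<max(1.,1.5*res.std())]
    print(nm,len(a),'slope deg',np.degrees(np.arctan(c[0])),'x at y=-9',np.polyval(c,-9),res.std(),'at200',np.polyval(c,200))
E
python3 go5.py
```

```text
far 70 slope deg 2.531931475976057 x at y=-9 485.5870814502287 0.2958358379522107 at200 494.8289210713492
near 70 slope deg 2.5420745328137366 x at y=-9 417.4749332597018 0.35341335269665275 at200 426.75384473304075
```

```bash
cat > plan.py <<'E'
import sys
from h import *
def st():
    o=env.get_obs();R=Ro.from_euler('xyz',o['tool_rot'],degrees=True)
    return o,R
o,R=st();p=o['tool_pos']*1000
print('t',round(o['time_s'],2),'tcp',np.round(p,1),'rot',np.round(o['tool_rot'],1),'F',np.round(o['force'],1),'w',round(o['grip_width']*1000,1),'q7',np.round(o['qpos'],0))
if len(sys.argv)>4:
    x,y,z,yaw=map(float,sys.argv[1:5])
    T=Ro.from_euler('xyz',[-90,0,yaw],degrees=True)
    d=R.inv().apply(np.array([x,y,z])-p); print('shift first (tool, mm)',np.round(d,1))
    print('turn',np.round((R.inv()*T).as_rotvec(degrees=True),1)); d=T.inv().apply(np.array([x,y,z])-p); print('shift after turn',np.round(d,1),'len',round(np.linalg.norm(d)))
E
python3 plan.py 512 305 200 -15.4
```

```text
t 1.1 tcp [262.  594.9 222.6] rot [-90.   -0.   66.2] F [-0.2 -0.6  0. ] w 87.0 q7 [-65.  18.  -4.  83.   1.  79.  -3.]
shift first (tool, mm) [-164.6   22.6 -345.7]
turn [-0.  81.6  0. ]
shift after turn [ 318.    22.6 -213.1] len 383
```

Emit:
carry_out([
  [[0,0,0],[0,8.2,0]],
  [[0,0,0],[0,8.2,0]],
  [[0,0,0],[0,8.2,0]],
  [[0,0,0],[0,8.2,0]],
  [[0,0,0],[0,8.2,0]],
  [[0,0,0],[0,8.2,0]],
  [[0,0,0],[0,8.2,0]],
  [[0,0,0],[0,8.2,0]],
  [[0,0,0],[0,8.2,0]],
  [[0,0,0],[0,8,0]],
], jaw=0.75)

```text
time_s: 2.1
tool_pos: [0.2619, 0.5949, 0.2226]
tool_rot: [-90.0, -0.0, -15.9]
force: [0.8, 0.3, 0.4]
grip_width: 0.0652
```

```bash
python3 plan.py 512 305 200 -15.4
```

```text
t 2.1 tcp [261.9 594.9 222.6] rot [-90.   -0.  -15.9] F [0.8 0.3 0.4] w 65.2 q7 [-74.  18.   7.  83.  -2.  78. -83.]
shift first (tool, mm) [ 319.9   22.6 -210.3]
turn [-0.  -0.5  0. ]
shift after turn [ 318.1   22.6 -213.1] len 384
```

Emit:
carry_out([
  [[15,1,-9],[0,0,0]],
  [[30,2,-20],[0,0,0]],
  [[30,2,-20],[0,0,0]],
  [[30,2,-20],[0,0,0]],
  [[30,2,-20],[0,0,0]],
  [[30,2,-20],[0,0,0]],
  [[30,2,-20],[0,0,0]],
  [[30,2,-20],[0,0,0]],
  [[30,2,-20],[0,0,0]],
  [[30,2,-20],[0,0,0]],
  [[20,2,-12],[0,0,0]],
  [[15,2,-9],[0,0,0]],
])

```text
time_s: 3.3
tool_pos: [0.5159, 0.3027, 0.1997]
tool_rot: [-90.0, -0.1, -15.6]
force: [0.5, 0.1, 0.5]
grip_width: 0.0653
```

```bash
python3 plan.py 512 305 42 -15.4; python3 - <<'E'
from fit import *
ims={c:env.read_camera(c) for c in('top','side')}
np.savez('ims1.npz',**ims)
overlay(ims,[],'top','pics/a1.png',(150,160,350,310),4)
overlay(ims,[],'side','pics/a2.png',(120,100,360,280),3)
E
```

```text
t 3.3 tcp [515.9 302.7 199.7] rot [-90.   -0.1 -15.6] F [0.5 0.1 0.5] w 65.3 q7 [-49.  13.  19.  93.  -4.  74. -45.]
shift first (tool, mm) [ -4.5 157.7   1.2]
turn [ 0.  -0.2  0.1]
shift after turn [ -4.3 157.7   1.1] len 158
```

View pics/a1.png

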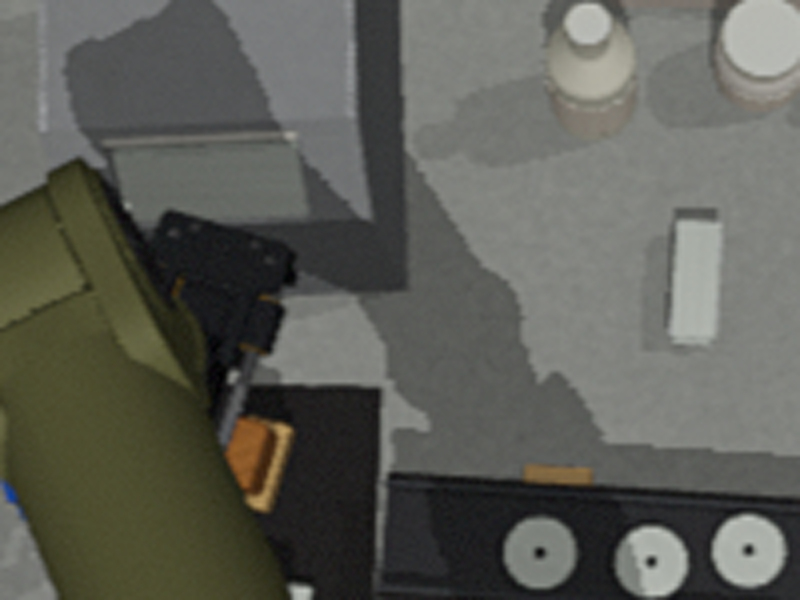

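View pics/a2.png

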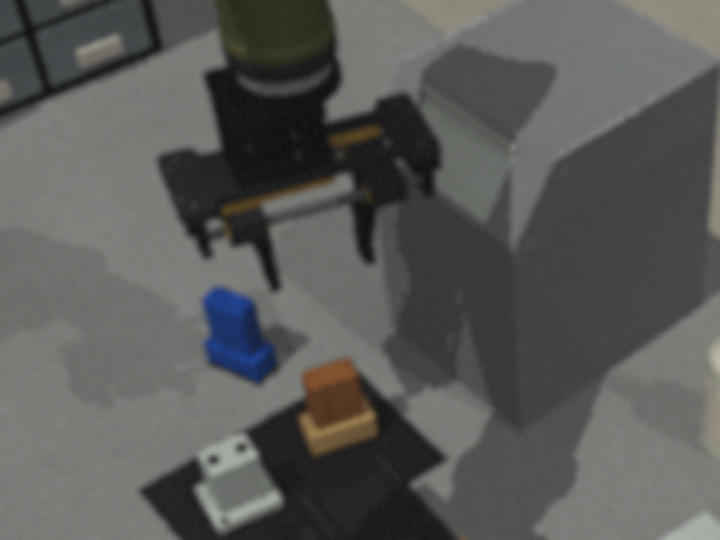

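Emit:
carry_out([
  [[-4,12,1],[0,0,0]],
  [[0,20,0],[0,0,0]],
  [[0,20,0],[0,0,0]],
  [[0,20,0],[0,0,0]],
  [[0,20,0],[0,0,0]],
  [[0,20,0],[0,0,0]],
  [[0,20,0],[0,0,0]],
  [[0,16,0],[0,0,0]],
  [[0,10,0],[0,0,0]],
  [[0,0,0],[0,0,0]],
])

```text
time_s: 4.4
tool_pos: [0.5087, 0.3088, 0.0399]
tool_rot: [-90.1, 0.1, -15.5]
force: [-0.1, -0.0, -1.0]
grip_width: 0.0652
```

```bash
python3 plan.py 512 305 42 -15.4; python3 - <<'E'
from fit import *
ims={c:env.read_camera(c) for c in('top','side')}
overlay(ims,[],'side','pics/b2.png',(140,160,300,280),5)
E
```

```text
t 4.4 tcp [508.7 308.8  39.9] rot [-90.1   0.1 -15.5] F [-0.1 -0.  -1. ] w 65.2 q7 [-49.  21.  18. 103.  -8.  57. -43.]
shift first (tool, mm) [ 4.2 -2.1 -2.8]
turn [ 0.1 -0.1 -0.1]
shift after turn [ 4.2 -2.1 -2.8] len 5
```

View pics/b2.png

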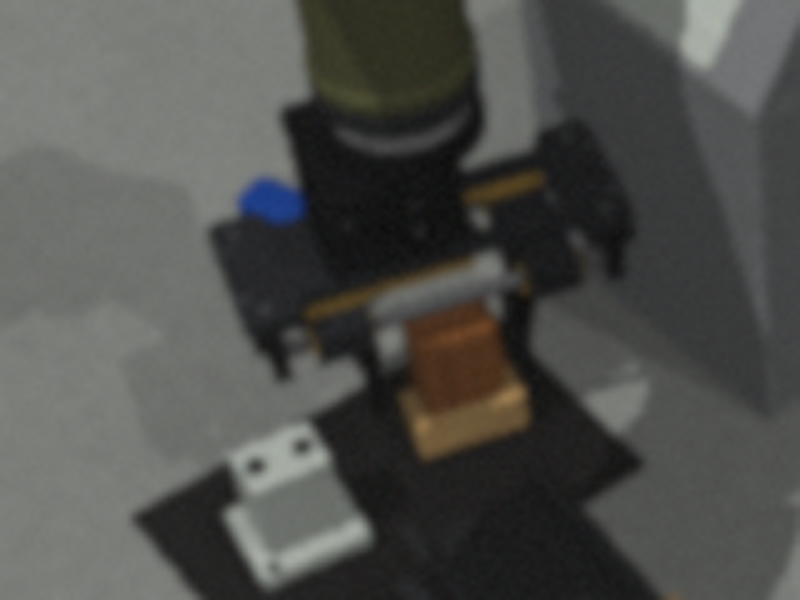

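Emit:
carry_out([
  [[4,-2,-3],[0,0,0]],
  [[0,0,0],[0,0,0]],
  [[0,0,0],[0,0,0]],
])

```text
time_s: 4.8
tool_pos: [0.5142, 0.3047, 0.0445]
tool_rot: [-89.9, -0.1, -15.6]
force: [1.0, -0.3, 0.6]
grip_width: 0.0654
```

```bash
python3 plan.py 512 305 42 -15.4
```

```text
t 4.8 tcp [514.2 304.7  44.5] rot [-89.9  -0.1 -15.6] F [ 1.  -0.3  0.6] w 65.4 q7 [-48.  21.  18. 103.  -8.  58. -43.]
shift first (tool, mm) [-2.2  2.5 -0.3]
turn [-0.1 -0.2  0.1]
shift after turn [-2.2  2.5 -0.3] len 3
```

Emit:
carry_out([
  [[-1,1,0],[0,0,0]],
  [[0,0,0],[0,0,0]],
  [[0,0,0],[0,0,0]],
  [[0,0,0],[0,0,0]],
  [[0,0,0],[0,0,0]],
  [[0,0,0],[0,0,0]],
], jaw=0, squeeze=30)

```text
time_s: 5.4
tool_pos: [0.5124, 0.3051, 0.0426]
tool_rot: [-90.0, -0.0, -15.6]
force: [-0.5, -0.7, -1.2]
grip_width: 0.0438
```

```bash
python3 plan.py 512 305 42 -15.4;python3 plan.py 512 305 42 -15.4
```

```text
t 5.4 tcp [512.4 305.1  42.6] rot [-90.   -0.  -15.6] F [-0.5 -0.7 -1.2] w 43.8 q7 [-48.  21.  18. 103.  -8.  57. -43.]
shift first (tool, mm) [-0.4  0.6 -0.2]
turn [-0.  -0.2  0. ]
shift after turn [-0.4  0.6 -0.2] len 1
t 5.4 tcp [512.4 305.1  42.6] rot [-90.   -0.  -15.6] F [-0.5 -0.7 -1.2] w 43.8 q7 [-48.  21.  18. 103.  -8.  57. -43.]
shift first (tool, mm) [-0.4  0.6 -0.2]
turn [-0.  -0.2  0. ]
shift after turn [-0.4  0.6 -0.2] len 1
```

Emit:
carry_out([
  [[0,-15,0],[0,0,0]],
  [[0,-25,0],[0,0,0]],
  [[0,-25,0],[0,0,0]],
  [[0,-25,0],[0,0,0]],
  [[0,0,0],[0,-6.5,0]],
  [[0,0,0],[0,-6.5,0]],
  [[0,0,0],[0,0,0]],
])

```text
time_s: 6.1
tool_pos: [0.5124, 0.3051, 0.1336]
tool_rot: [-90.0, -0.0, -2.6]
force: [0.6, -0.1, -2.5]
grip_width: 0.0439
```

```bash
python3 plan.py 460 180 130 -2.5
```

```text
t 6.1 tcp [512.4 305.1 133.6] rot [-90.   -0.   -2.6] F [ 0.6 -0.1 -2.5] w 43.9 q7 [-48.  15.  17.  98.  -5.  67. -32.]
shift first (tool, mm) [ -46.8    3.5 -127.3]
turn [-0.  -0.1  0. ]
shift after turn [ -46.9    3.6 -127.3] len 136
```

Emit:
carry_out([
  [[-7,0,-19],[0,0,0]],
  [[-10,0,-27],[0,0,0]],
  [[-10,0,-27],[0,0,0]],
  [[-10,0,-27],[0,0,0]],
  [[-10,0,-27],[0,0,0]],
  [[0,0,0],[0,0,0]],
  [[0,0,0],[0,0,0]],
  [[0,0,0],[0,0,0]],
])

```text
time_s: 6.9
tool_pos: [0.4601, 0.1813, 0.133]
tool_rot: [-89.9, -0.0, -2.6]
force: [0.6, 1.0, -1.3]
grip_width: 0.0439
```

```bash
python3 plan.py 460 180 96 -2.5; python3 - <<'E'
from fit import *
ims={c:env.read_camera(c) for c in('top','side')}
M['sill']=boxedges(-36,36,-230,230,55,70)+boxedges(-32,32,-230,230,55,70)
it=[('sill',(451.5,-11,-2.54),0),('scraper',(460,180,-2.5),93)]
overlay(ims,it,'side','pics/c2.png',(140,160,340,310),4)
overlay(ims,it,'top','pics/c1.png',(180,220,380,350),4)
E
```

```text
t 6.9 tcp [460.1 181.3 133. ] rot [-89.9  -0.   -2.6] F [ 0.6  1.  -1.3] w 43.9 q7 [-44.   3.  20. 112.  -1.  65. -26.]
shift first (tool, mm) [-0.  37.  -1.3]
turn [-0.1 -0.1  0. ]
shift after turn [-0.  37.  -1.3] len 37
```

View pics/c2.png

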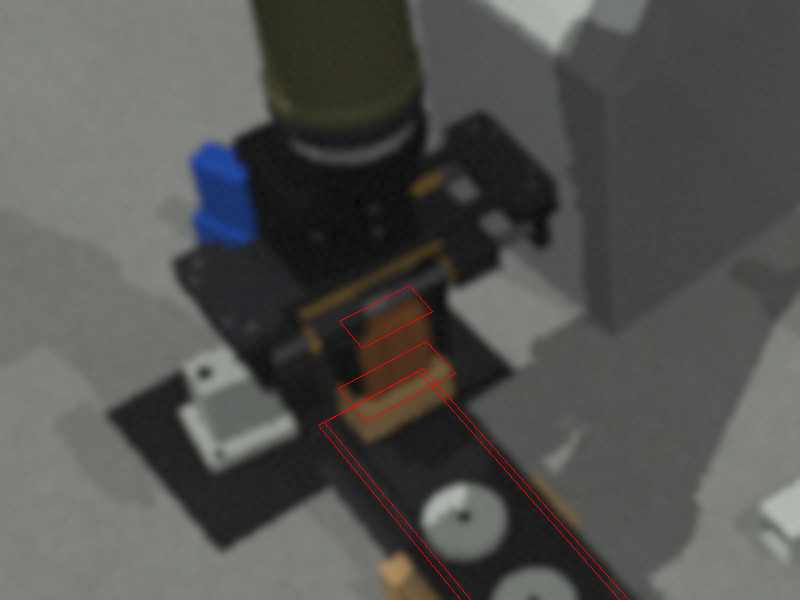

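View pics/c1.png

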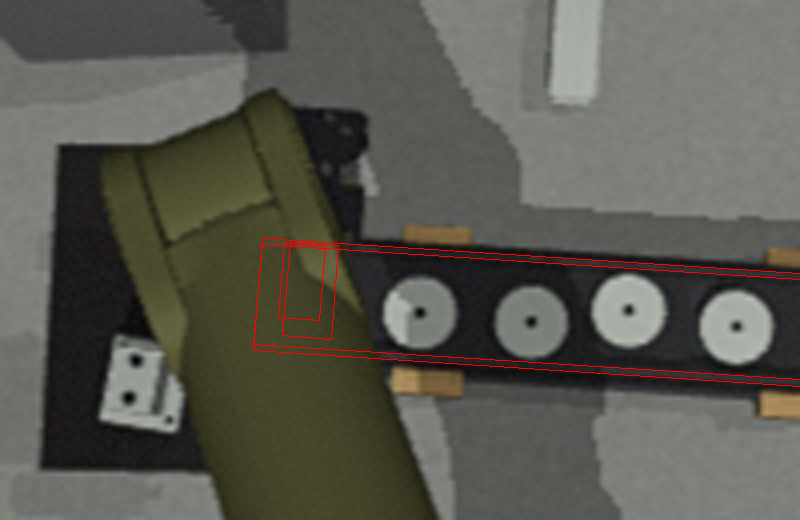

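Emit:
carry_out([
  [[0,8,-1],[0,0,0]],
  [[0,10,0],[0,0,0]],
  [[0,8,0],[0,0,0]],
  [[0,7,0],[0,0,0]],
  [[0,0,0],[0,0,0]],
  [[0,0,0],[0,0,0]],
])

```text
time_s: 7.6
tool_pos: [0.4596, 0.1792, 0.0993]
tool_rot: [-90.0, 0.0, -2.6]
force: [0.2, 1.0, -1.1]
grip_width: 0.0442
```

```bash
python3 plan.py 460 180 96 -2.5; python3 - <<'E'
from fit import *
ims={c:env.read_camera(c) for c in('top','side')}
overlay(ims,[],'side','pics/d2.png',(180,200,300,290),6)
E
```

```text
t 7.6 tcp [459.6 179.2  99.3] rot [-90.    0.   -2.6] F [ 0.2  1.  -1.1] w 44.2 q7 [-44.   5.  20. 114.  -2.  61. -25.]
shift first (tool, mm) [0.4 3.3 0.8]
turn [ 0.  -0.1 -0. ]
shift after turn [0.4 3.3 0.8] len 3
```

View pics/d2.png

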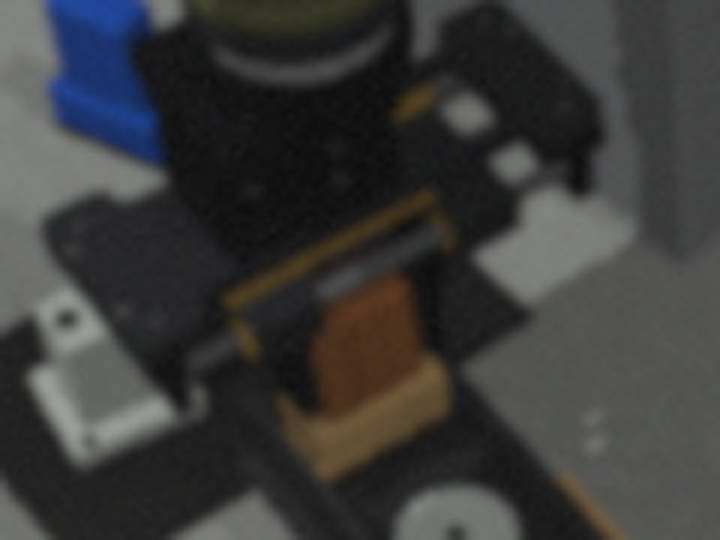

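Emit:
carry_out([
  [[0.3,2.8,0],[0,0,0]],
  [[0,0,0],[0,0,0]],
  [[0,0,-6],[0,0,0]],
  [[0,0,-12],[0,0,0]],
  [[0,0,-12],[0,0,0]],
  [[0,0,-12],[0,0,0]],
  [[0,0,-12],[0,0,0]],
  [[0,0,-12],[0,0,0]],
  [[0,0,-12],[0,0,0]],
  [[0,0,-12],[0,0,0]],
  [[0,0,-12],[0,0,0]],
  [[0,0,-6],[0,0,0]],
])

```text
time_s: 8.9
tool_pos: [0.4552, 0.0701, 0.0968]
tool_rot: [-90.0, -0.0, -2.6]
force: [0.3, 1.9, -0.9]
grip_width: 0.0439
```

```bash
python3 plan.py 452.6 -20 96 -2.54; python3 - <<'E'
from fit import *
ims={c:env.read_camera(c) for c in('top','side')}
overlay(ims,[],'side','pics/e2.png',(180,200,380,350),4)
E
```

```text
t 8.9 tcp [455.2  70.1  96.8] rot [-90.   -0.   -2.6] F [ 0.3  1.9 -0.9] w 43.9 q7 [-37.   1.  26. 119.  -0.  61. -14.]
shift first (tool, mm) [  1.5   0.8 -90.1]
turn [-0.  -0.1  0. ]
shift after turn [  1.4   0.8 -90.1] len 90
```

View pics/e2.png

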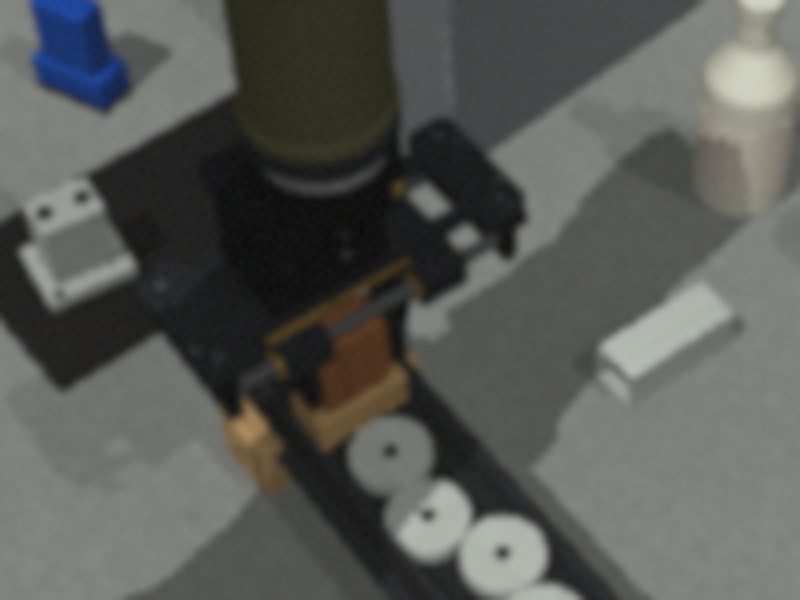

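Emit:
carry_out([
  [[0,0,-8],[0,0,0]],
  [[0,0,-12],[0,0,0]],
  [[0,0,-12],[0,0,0]],
  [[0,0,-12],[0,0,0]],
  [[0,0,-12],[0,0,0]],
  [[0,0,-12],[0,0,0]],
  [[0,0,-12],[0,0,0]],
  [[0,0,-12],[0,0,0]],
  [[0,0,-12],[0,0,0]],
  [[0,0,-12],[0,0,0]],
  [[0,0,-12],[0,0,0]],
  [[0,0,-6],[0,0,0]],
])

```text
time_s: 10.2
tool_pos: [0.4491, -0.0643, 0.0968]
tool_rot: [-90.0, -0.0, -2.7]
force: [0.4, 1.2, -1.7]
grip_width: 0.0438
```

```bash
python3 plan.py 441.2 -241 96.5 -2.54
```

```text
t 10.2 tcp [449.1 -64.3  96.8] rot [-90.   -0.   -2.7] F [ 0.4  1.2 -1.7] w 43.8 q7 [-29.  -0.  34. 120.   0.  61.   2.]
shift first (tool, mm) [   0.3    0.4 -176.9]
turn [ 0.  -0.1  0. ]
shift after turn [-1.000e-01  3.000e-01 -1.769e+02] len 177
```

Emit:
carry_out([
  [[0,0,-8],[0,0,0]],
  [[0,0,-12],[0,0,0]],
  [[0,0,-12],[0,0,0]],
  [[0,0,-12],[0,0,0]],
  [[0,0,-12],[0,0,0]],
  [[0,0,-12],[0,0,0]],
  [[0,0,-12],[0,0,0]],
  [[0,0,-12],[0,0,0]],
  [[0,0,-12],[0,0,0]],
  [[0,0,-10],[0,0,0]],
  [[0,0,-6],[0,0,0]],
  [[0,0,0],[0,0,0]],
])

```text
time_s: 11.4
tool_pos: [0.4434, -0.1838, 0.0967]
tool_rot: [-90.1, 0.0, -2.7]
force: [-0.7, 0.1, -2.2]
grip_width: 0.0439
```

```bash
python3 plan.py 441.2 -241 96.5 -2.54; python3 - <<'E'
from fit import *
ims={c:env.read_camera(c) for c in('top','side')}
overlay(ims,[],'side','pics/f2.png',(260,250,460,400+50),4)
overlay(ims,[],'top','pics/f1.png',(300,220,500,370),4)
E
```

```text
t 11.4 tcp [ 443.4 -183.8   96.7] rot [-90.1   0.   -2.7] F [-0.7  0.1 -2.2] w 43.9 q7 [-21.   4.  42. 117.  -3.  61.  20.]
shift first (tool, mm) [  0.5   0.3 -57.2]
turn [ 0.1 -0.1 -0. ]
shift after turn [  0.3   0.2 -57.2] len 57
```

View pics/f2.png

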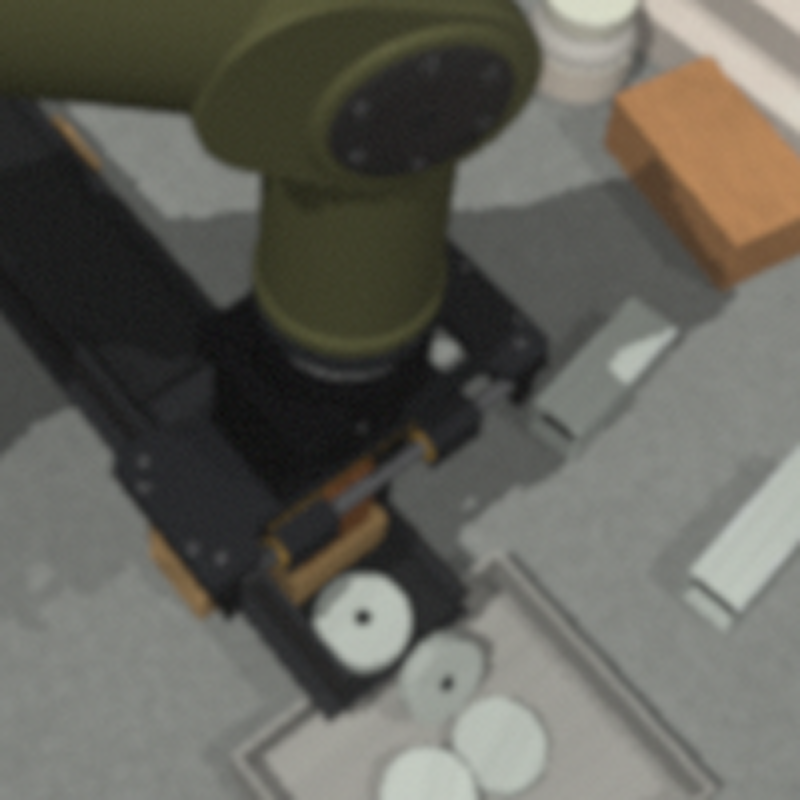

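View pics/f1.png

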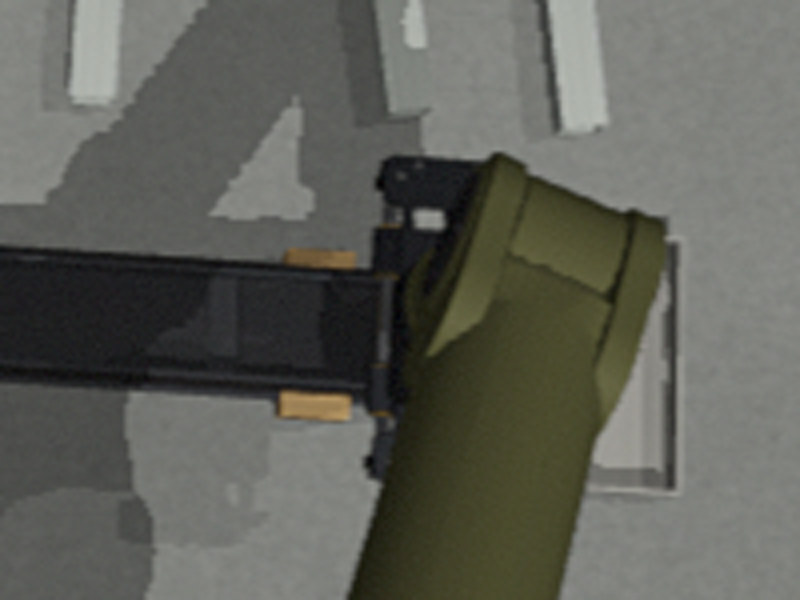

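Emit:
carry_out([
  [[0,0,-6],[0,0,0]],
  [[0,0,-10],[0,0,0]],
  [[0,0,-10],[0,0,0]],
  [[0,0,-10],[0,0,0]],
  [[0,0,-10],[0,0,0]],
  [[0,0,-9],[0,0,0]],
  [[0,0,-5],[0,0,0]],
  [[0,0,0],[0,0,0]],
  [[0,0,0],[0,0,0]],
])

```text
time_s: 12.4
tool_pos: [0.4411, -0.2421, 0.0966]
tool_rot: [-90.0, 0.0, -2.6]
force: [-0.7, 0.5, -1.8]
grip_width: 0.0442
```

```bash
python3 plan.py 512 305 150 -15.6; python3 - <<'E'
from fit import *
ims={c:env.read_camera(c) for c in('top','side')}
overlay(ims,[],'side','pics/g2.png',(300,300,460,470),4)
E
```

```text
t 12.4 tcp [ 441.1 -242.1   96.6] rot [-90.    0.   -2.6] F [-0.7  0.5 -1.8] w 44.2 q7 [-16.   8.  45. 114.  -6.  61.  29.]
shift first (tool, mm) [ 46.4 -53.3 549.8]
turn [-0. 13. -0.]
shift after turn [-78.8 -53.4 546.1] len 554
```

View pics/g2.png

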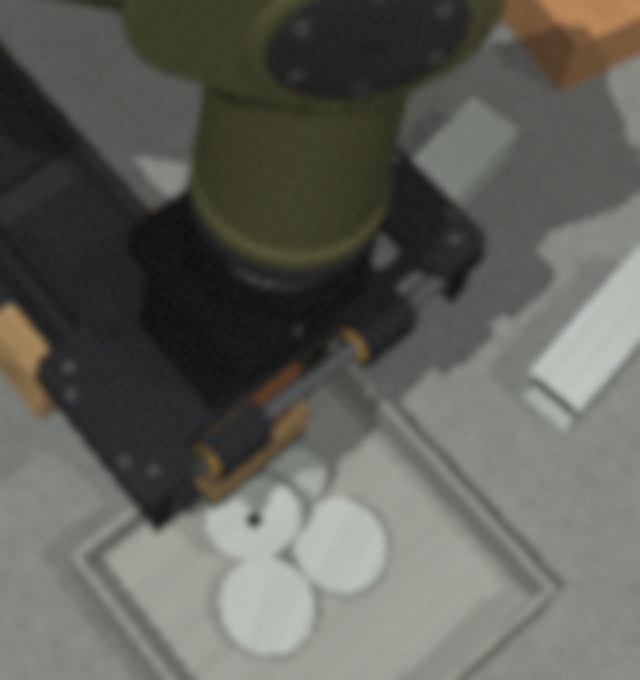

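Emit:
carry_out([
  [[0,-15,0],[0,0,0]],
  [[0,-20,0],[0,0,0]],
  [[0,-20,5],[0,0,0]],
  [[2,0,20],[0,0,0]],
  [[3,0,35],[0,0,0]],
  [[3,0,35],[0,0,0]],
  [[3,0,35],[0,0,0]],
  [[3,0,35],[0,0,0]],
  [[3,0,35],[0,0,0]],
  [[3,0,35],[0,0,0]],
  [[3,0,35],[0,0,0]],
  [[3,0,35],[0,0,0]],
])

```text
time_s: 13.7
tool_pos: [0.4805, 0.0631, 0.1519]
tool_rot: [-90.0, -0.0, -2.5]
force: [0.8, 0.1, -1.4]
grip_width: 0.044
```

Emit:
carry_out([
  [[3,0,35],[0,2,0]],
  [[3,0,35],[0,2,0]],
  [[3,0,35],[0,2,0]],
  [[3,0,35],[0,2,0]],
  [[3,0,35],[0,2,0]],
  [[2,0,25],[0,2,0]],
  [[0,0,12],[0,1,0]],
  [[0,0,0],[0,0,0]],
  [[0,0,0],[0,0,0]],
])

```text
time_s: 14.6
tool_pos: [0.5258, 0.2672, 0.1515]
tool_rot: [-90.1, 0.0, -15.6]
force: [0.3, 0.7, -1.4]
grip_width: 0.0441
```

```bash
python3 plan.py 512 305 52 -15.6; python3 - <<'E'
from fit import *
ims={c:env.read_camera(c) for c in('top','side')}
np.savez('ims2.npz',**ims)
overlay(ims,[],'side','pics/i2.png',(140,160,460,450),2.5)
overlay(ims,[],'top','pics/i1.png',(180,130,480,355),2.5)
E
```

```text
t 14.6 tcp [525.8 267.2 151.5] rot [-90.1   0.  -15.6] F [ 0.3  0.7 -1.4] w 44.1 q7 [-46.  14.  19.  98.  -5.  69. -41.]
shift first (tool, mm) [-23.5  99.5  32.9]
turn [ 0.1  0.  -0. ]
shift after turn [-23.5  99.5  32.7] len 107
```

View pics/i1.png

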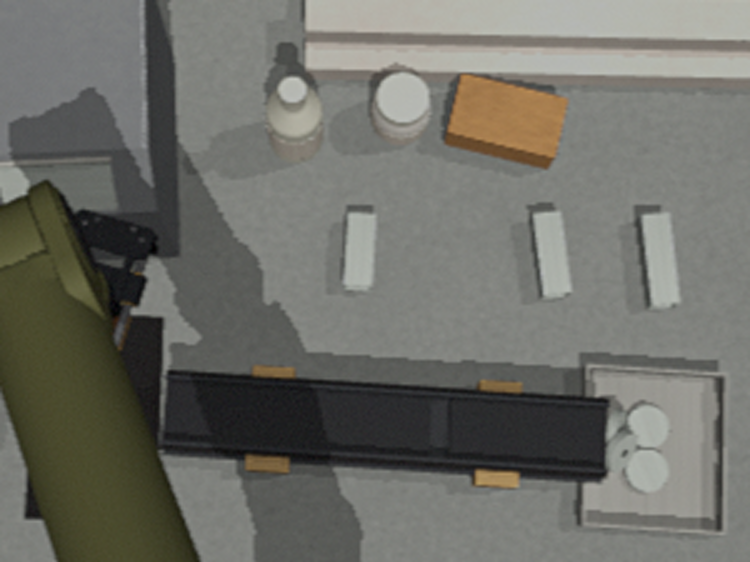

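View pics/i2.png

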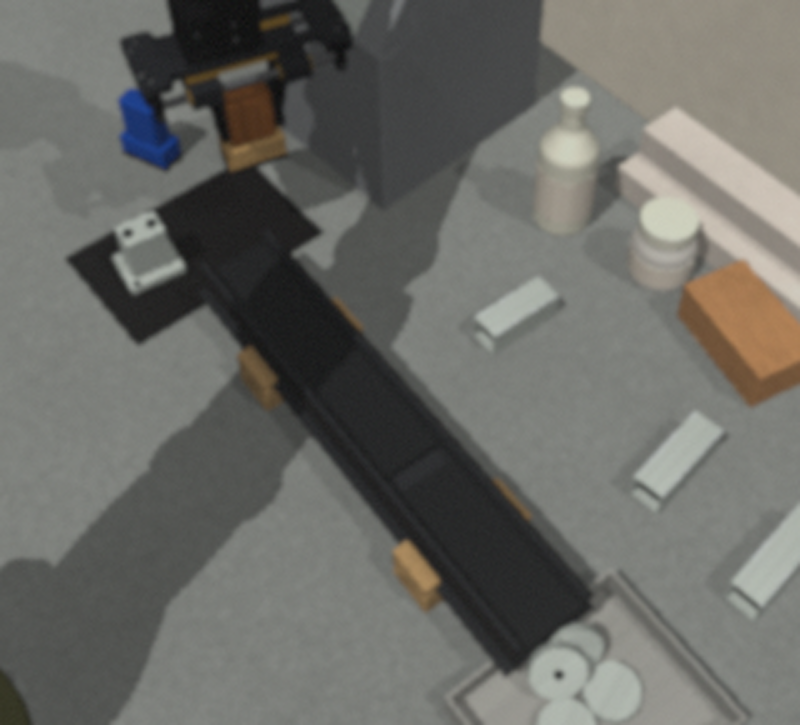

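Emit:
carry_out([
  [[-5,0,8],[0,0,0]],
  [[-8,0,12],[0,0,0]],
  [[-8,5,10],[0,0,0]],
  [[-2.5,20,3],[0,0,0]],
  [[0,25,0],[0,0,0]],
  [[0,25,0],[0,0,0]],
  [[0,15,0],[0,0,0]],
  [[0,10,0],[0,0,0]],
  [[0,0,0],[0,0,0]],
  [[0,0,0],[0,0,0]],
  [[0,0,0],[0,0,0]],
])

```text
time_s: 15.8
tool_pos: [0.5132, 0.3074, 0.0531]
tool_rot: [-89.9, -0.1, -15.6]
force: [-0.4, -0.5, -0.9]
grip_width: 0.0437
```

```bash
python3 plan.py 512 305 43 -15.6; python3 - <<'E'
from fit import *
ims=dict(np.load('ims2.npz'))
im=ims['top'].astype(np.float32).mean(2)
for k in(-18,-9,0,9,18):
    ys=np.arange(-110,110,1.)
    uv=proj('top',place(np.array([[k,y,55.] for y in ys]),(451.1,-11,-2.54))).astype(np.float32)
    pr=cv2.remap(im,uv[:,0].reshape(1,-1),uv[:,1].reshape(1,-1),cv2.INTER_LINEAR)[0]
    acc=pr if k==-18 else acc+pr
acc/=5
print([(int(y),round(float(a),1)) for y,a in zip(ys[::4],acc[::4])])
E
```

```text
t 15.8 tcp [513.2 307.4  53.1] rot [-89.9  -0.1 -15.6] F [-0.4 -0.5 -0.9] w 43.7 q7 [-48.  20.  17. 102.  -7.  58. -44.]
shift first (tool, mm) [-0.5 10.1 -2.7]
turn [-0.1  0.   0.1]
shift after turn [-0.5 10.1 -2.7] len 11
[(-110, 42.6), (-106, 43.6), (-102, 43.4), (-98, 44.2), (-94, 43.4), (-90, 43.1), (-86, 43.5), (-82, 44.2), (-78, 44.0), (-74, 44.2), (-70, 39.2), (-66, 42.1), (-62, 52.3), (-58, 54.4), (-54, 53.7), (-50, 50.5), (-46, 44.3), (-42, 44.2), (-38, 43.7), (-34, 44.2), (-30, 43.5), (-26, 43.6), (-22, 44.1), (-18, 44.7), (-14, 44.0), (-10, 45.1), (-6, 44.4), (-2, 44.3), (2, 43.5), (6, 43.6), (10, 44.1), (14, 43.3), (18, 44.3), (22, 43.2), (26, 43.5), (30, 43.0), (34, 43.4), (38, 43.3), (42, 44.2), (46, 43.6), (50, 44.0), (54, 42.8), (58, 41.9), (62, 38.6), (66, 32.8), (70, 30.0), (74, 29.9), (78, 29.6), (82, 29.5), (86, 29.6), (90, 29.0), (94, 29.4), (98, 30.1), (102, 30.4), (106, 29.5)]
```

Emit:
carry_out([
  [[0,4,-1],[0,0,0]],
  [[0,3,0],[0,0,0]],
  [[0,2,0],[0,0,0]],
  [[0,0,0],[0,0,0]],
  [[0,1,0],[0,0,0]],
  [[0,0,0],[0,0,0]],
])

```text
time_s: 16.4
tool_pos: [0.5121, 0.306, 0.0425]
tool_rot: [-90.0, 0.0, -15.6]
force: [-2.4, -1.2, 4.9]
grip_width: 0.0441
```

```bash
python3 plan.py 512 305 43 -15.6
```

```text
t 16.4 tcp [512.1 306.   42.5] rot [-90.    0.  -15.6] F [-2.4 -1.2  4.9] w 44.1 q7 [-47.  21.  17. 103.  -7.  57. -44.]
shift first (tool, mm) [ 0.2 -0.5 -0.9]
turn [-0.  0. -0.]
shift after turn [ 0.2 -0.5 -0.9] len 1
```

Contact (about 5 N). Release with a small opening, then lift.

Emit:
carry_out([
  [[0,0,0],[0,0,0]],
  [[0,0,0],[0,0,0]],
  [[0,0,0],[0,0,0]],
  [[0,-10,0],[0,0,0]],
  [[0,-20,0],[0,0,0]],
  [[0,-25,0],[0,0,0]],
  [[0,-25,0],[0,0,0]],
  [[0,-20,0],[0,0,0]],
  [[0,0,0],[0,0,0]],
], jaw=0.68)

```text
time_s: 17.3
tool_pos: [0.5141, 0.3071, 0.1459]
tool_rot: [-89.7, -0.2, -15.6]
force: [0.1, -0.2, 0.4]
grip_width: 0.0592
```

```bash
python3 plan.py 407 297 145 81.7; python3 - <<'E'
from fit import *
ims={c:env.read_camera(c) for c in('top','side')}
np.savez('ims3.npz',**ims)
overlay(ims,[],'side','pics/j2.png',(140,160,300,280),5)
E
```

```text
t 17.3 tcp [514.1 307.1 145.9] rot [-89.7  -0.2 -15.6] F [ 0.1 -0.2  0.4] w 59.2 q7 [-48.  15.  18.  97.  -5.  68. -45.]
shift first (tool, mm) [-100.5    0.2  -38.5]
turn [ -0.  -97.3   0.5]
shift after turn [-25.5   0.9 104.6] len 108
```

View pics/j2.png

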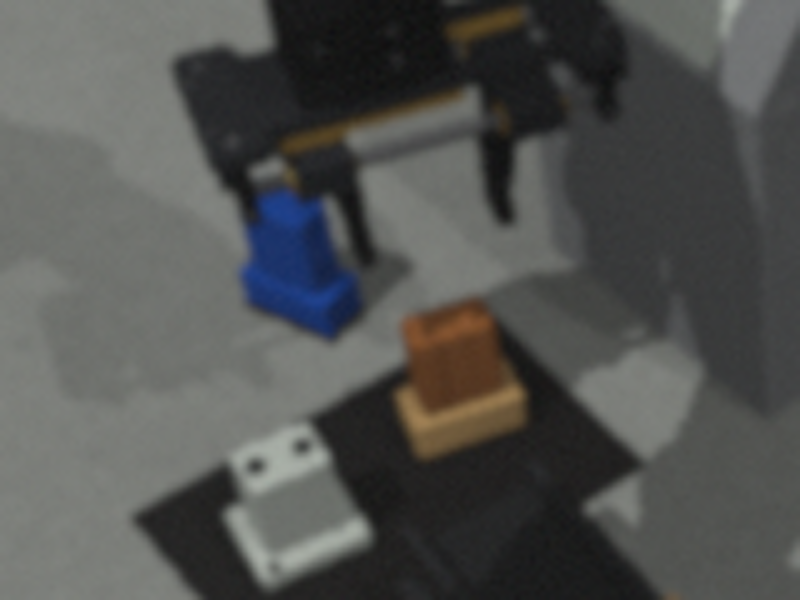

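Emit:
carry_out([
  [[-15,0,-5.5],[0,0,0]],
  [[-25,0,-9.5],[0,0,0]],
  [[-25,0,-9.5],[0,0,0]],
  [[-22,0,-9],[0,0,0]],
  [[-13,0,-5],[0,0,0]],
])

```text
time_s: 17.9
tool_pos: [0.4028, 0.295, 0.1403]
tool_rot: [-90.1, 0.1, -15.5]
force: [0.4, 0.5, 0.3]
grip_width: 0.0592
```

Emit:
carry_out([
  [[0,0,0],[0,-8.1,0]],
  [[0,0,0],[0,-8.1,0]],
  [[0,0,0],[0,-8.1,0]],
  [[0,0,0],[0,-8.1,0]],
  [[0,0,0],[0,-8.1,0]],
  [[0,0,0],[0,-8.1,0]],
  [[0,0,0],[0,-8.1,0]],
  [[0,0,0],[0,-8.1,0]],
  [[0,0,0],[0,-8.1,0]],
  [[0,0,0],[0,-8.1,0]],
  [[0,0,0],[0,-8.1,0]],
  [[0,0,0],[0,-8.1,0]],
])

```text
time_s: 19.1
tool_pos: [0.4053, 0.2953, 0.1409]
tool_rot: [-90.0, 0.1, 82.0]
force: [-1.0, -1.0, -0.1]
grip_width: 0.0596
```

```bash
python3 plan.py 407 297 33 81.7; python3 - <<'E'
from fit import *
ims=dict(np.load('ims3.npz'))
for c in (('side',),('top','side')):
  a=fit('connector',(407,297,-8),ims,3,cams=c,win=(6,6,3));print(a)
b=fit('scraper',(512,305,-15.5),ims,3,cams=('side',),win=(6,6,3));print(b)
E
```

```text
t 19.1 tcp [405.3 295.3 140.9] rot [-90.    0.1  82. ] F [-1.  -1.  -0.1] w 59.6 q7 [-51.   4.  12. 110.  -1.  66.  44.]
shift first (tool, mm) [  2.1 107.9  -1.5]
turn [-0.   0.3 -0.1]
shift after turn [  2.  107.9  -1.5] len 108
(array([407.26545029, 296.84037544, -10.66161735]), np.float32(12.424723))
(array([407.12873915, 295.35192226, -10.07216924]), np.float32(17.676334))
(array([503.68643938, 290.10958196, -22.08617002]), np.float32(10.127792))
```

Emit:
carry_out([
  [[2,10,-1],[0,0,0]],
  [[0,20,0],[0,0,0]],
  [[0,20,0],[0,0,0]],
  [[0,20,0],[0,0,0]],
  [[0,20,0],[0,0,0]],
  [[0,12,0],[0,0,0]],
  [[0,6,0],[0,0,0]],
  [[0,0,0],[0,0,0]],
  [[0,0,0],[0,0,0]],
])

```text
time_s: 20.0
tool_pos: [0.4071, 0.2978, 0.0343]
tool_rot: [-90.0, -0.0, 81.6]
force: [-0.3, 0.4, 0.3]
grip_width: 0.059
```

```bash
python3 plan.py 407 297 33 81.7; python3 - <<'E'
from fit import *
ims={c:env.read_camera(c) for c in('top','side')}
overlay(ims,[],'side','pics/k2.png',(140,180,300,300),5)
E
```

```text
t 20.0 tcp [407.1 297.8  34.3] rot [-90.   -0.   81.6] F [-0.3  0.4  0.3] w 59.0 q7 [-50.  11.  12. 116.  -3.  53.  45.]
shift first (tool, mm) [-0.8  1.3 -0. ]
turn [ 0.  -0.1  0. ]
shift after turn [-0.8  1.3 -0. ] len 2
```

View pics/k2.png

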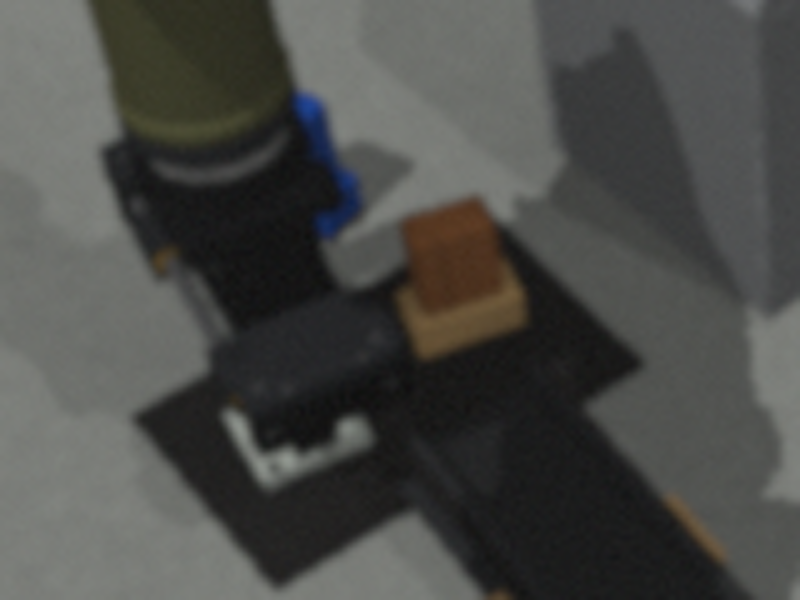

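Emit:
carry_out([
  [[0,0,0],[0,0,0]],
  [[0,0,0],[0,0,0]],
  [[0,0,0],[0,0,0]],
  [[0,0,0],[0,0,0]],
  [[0,0,0],[0,0,0]],
  [[0,0,0],[0,0,0]],
], jaw=0, squeeze=35)

```text
time_s: 20.7
tool_pos: [0.4066, 0.2974, 0.0338]
tool_rot: [-90.0, -0.0, 81.6]
force: [-0.2, -0.2, 0.8]
grip_width: 0.0298
```

```bash
python3 plan.py 451.5 -9 140 87.5
```

```text
t 20.7 tcp [406.6 297.4  33.8] rot [-90.   -0.   81.6] F [-0.2 -0.2  0.8] w 29.8 q7 [-50.  11.  12. 116.  -3.  53.  45.]
shift first (tool, mm) [-296.6 -106.2  -89. ]
turn [ 0.  -5.9  0. ]
shift after turn [-304.2 -106.2  -58.2] len 327
```

Emit:
carry_out([
  [[0,-12,0],[0,0,0]],
  [[0,-25,0],[0,0,0]],
  [[0,-25,0],[0,0,0]],
  [[0,-25,0],[0,-3,0]],
  [[0,-16,0],[0,-3,0]],
  [[0,0,0],[0,0,0]],
  [[0,0,0],[0,0,0]],
])

```text
time_s: 21.4
tool_pos: [0.4064, 0.2973, 0.1367]
tool_rot: [-90.0, -0.0, 87.6]
force: [0.2, -0.0, -2.8]
grip_width: 0.0299
```

```bash
python3 plan.py 452.8 20 136 87.5
```

```text
t 21.4 tcp [406.4 297.3 136.7] rot [-90.   -0.   87.6] F [ 0.2 -0.  -2.8] w 29.9 q7 [-51.   4.  12. 110.  -1.  66.  49.]
shift first (tool, mm) [-275.1    0.7  -58.1]
turn [0.  0.1 0. ]
shift after turn [-275.     0.7  -58.4] len 281
```

Emit:
carry_out([
  [[-15,0,-3],[0,0,0]],
  [[-29,0,-6],[0,0,0]],
  [[-33,0,-7],[0,0,0]],
  [[-33,0,-7],[0,0,0]],
  [[-33,0,-7],[0,0,0]],
  [[-33,0,-7],[0,0,0]],
  [[-33,0,-7],[0,0,0]],
  [[-33,0,-7],[0,0,0]],
  [[-20,0,-4],[0,0,0]],
  [[-13,0,-3],[0,0,0]],
  [[0,0,0],[0,0,0]],
  [[0,0,0],[0,0,0]],
])

```text
time_s: 22.6
tool_pos: [0.4522, 0.02, 0.1359]
tool_rot: [-89.9, 0.0, 87.6]
force: [0.4, 0.8, -2.4]
grip_width: 0.0297
```

```bash
python3 plan.py 452.8 20 86 87.46; python3 - <<'E'
from fit import *
ims={c:env.read_camera(c) for c in('top','side')}
M['sill']=boxedges(-32,32,-230,230,55,70)
overlay(ims,[],'side','pics/l1.png',(180,200,380,350),4)
overlay(ims,[('sill',(451.5,-11,-2.54),0),('connector',(452.8,20.5,-2.5),105.7)],'side','pics/l2.png',(180,200,380,350),4)
E
```

```text
t 22.6 tcp [452.2  20.  135.9] rot [-89.9   0.   87.6] F [ 0.4  0.8 -2.4] w 29.7 q7 [-34.  -3.  28. 117.   2.  66.  80.]
shift first (tool, mm) [ 0.  49.9 -0.6]
turn [-0.1  0.1 -0. ]
shift after turn [ 0.  49.9 -0.5] len 50
```

View pics/l1.png

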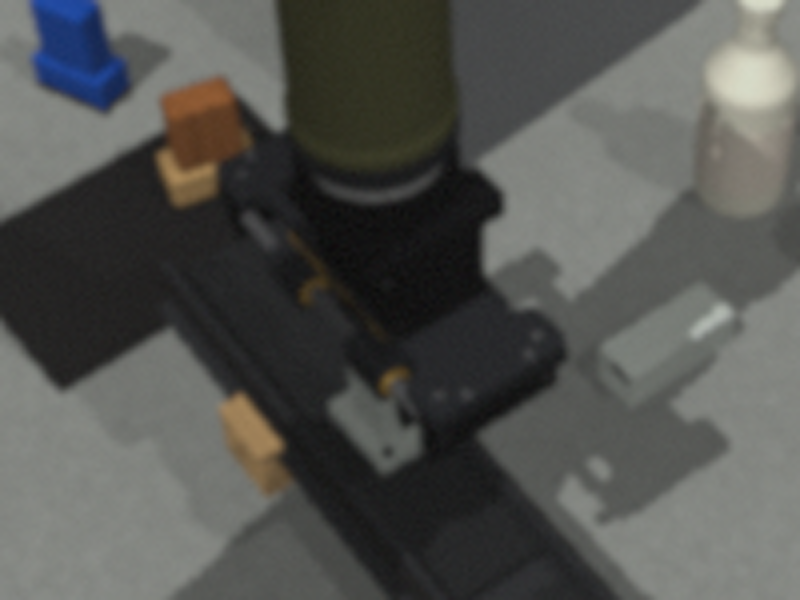

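View pics/l2.png

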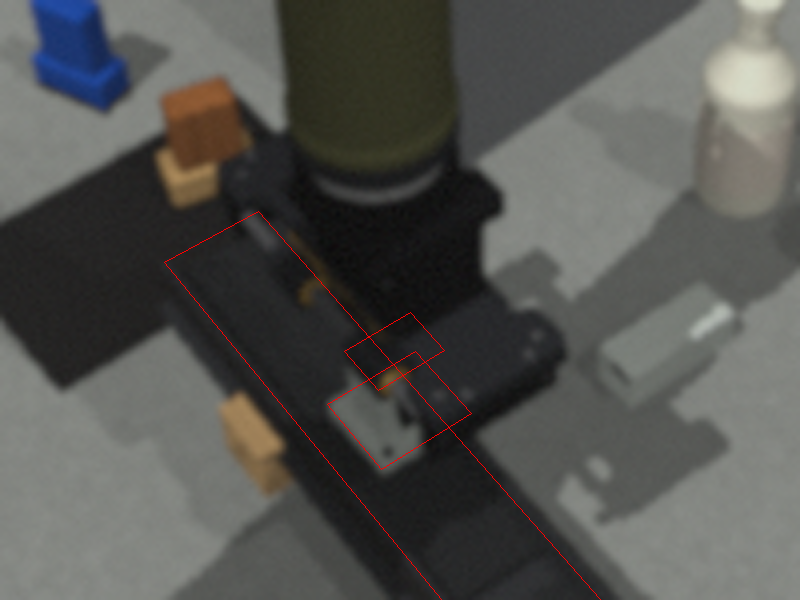

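Emit:
carry_out([
  [[0,8,-0.5],[0,0,0]],
  [[0,14,0],[0,0,0]],
  [[0,14,0],[0,0,0]],
  [[0,8,0],[0,0,0]],
  [[0,4,0],[0,0,0]],
  [[0,0,0],[0,0,0]],
  [[0,0,0],[0,0,0]],
])

```text
time_s: 23.4
tool_pos: [0.4541, 0.0204, 0.0891]
tool_rot: [-90.0, -0.0, 87.6]
force: [0.8, -0.5, -2.2]
grip_width: 0.0298
```

```bash
python3 plan.py 452.8 20 86 87.46; python3 - <<'E'
from fit import *
ims={c:env.read_camera(c) for c in('top','side')}
overlay(ims,[],'side','pics/m1.png',(220,240,340,330),6)
E
```

```text
t 23.4 tcp [454.1  20.4  89.1] rot [-90.   -0.   87.6] F [ 0.8 -0.5 -2.2] w 29.8 q7 [-34.   0.  29. 120.  -0.  60.  82.]
shift first (tool, mm) [-0.5  3.1  1.2]
turn [0.  0.2 0. ]
shift after turn [-0.5  3.1  1.2] len 3
```

View pics/m1.png

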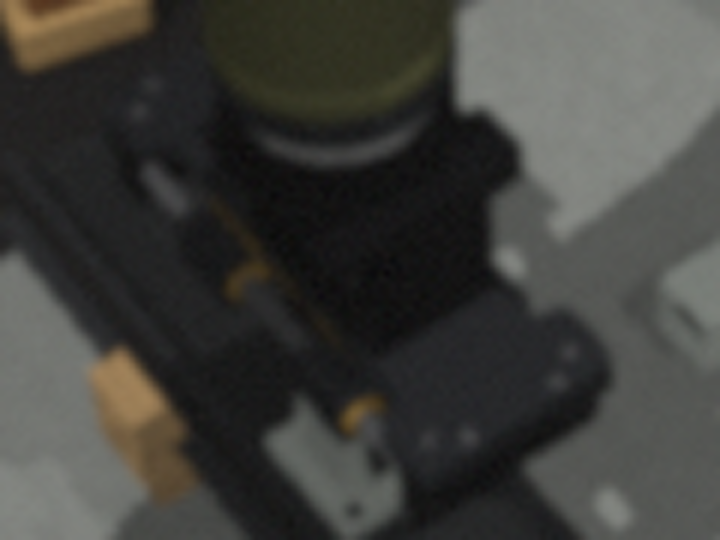

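Emit:
carry_out([
  [[0,2,0],[0,0,0]],
  [[0,1,0],[0,0,0]],
  [[0,1,0],[0,0,0]],
  [[0,0,0],[0,0,0]],
  [[0,0,0],[0,0,0]],
])

```text
time_s: 24.0
tool_pos: [0.454, 0.0203, 0.0858]
tool_rot: [-90.0, -0.0, 87.6]
force: [-3.0, 0.4, 6.4]
grip_width: 0.03
```

Emit:
carry_out([
  [[-3,0,1],[0,0,0]],
  [[-6,0,0],[0,0,0]],
  [[-7,0,0],[0,0,0]],
  [[-7,0,0],[0,0,0]],
  [[-7,0,0],[0,0,0]],
  [[-7,0,0],[0,0,0]],
  [[-7,0,0],[0,0,0]],
  [[-7,0,0],[0,0,0]],
  [[-7,0,0],[0,0,0]],
  [[-6,0,0],[0,0,0]],
  [[-3,0,0],[0,0,0]],
  [[0,0,0],[0,0,0]],
])

```text
time_s: 25.2
tool_pos: [0.451, -0.0465, 0.0857]
tool_rot: [-90.1, -0.1, 87.6]
force: [-0.8, 3.8, 6.9]
grip_width: 0.03
```

```bash
python3 plan.py 448.8 -69.5 86 87.46
```

```text
t 25.2 tcp [451.  -46.5  85.7] rot [-90.1  -0.1  87.6] F [-0.8  3.8  6.9] w 30.0 q7 [-30.   0.  33. 120.  -0.  59.  91.]
shift first (tool, mm) [-23.   -0.3   1.2]
turn [0.1 0.1 0.1]
shift after turn [-23.   -0.3   1.1] len 23
```

Emit:
carry_out([
  [[-2,0,0.5],[0,0,0]],
  [[-2,0,0.5],[0,0,0]],
  [[-2,0,0],[0,0,0]],
  [[-2,0,0],[0,0,0]],
  [[-2,0,0],[0,0,0]],
  [[-2,0,0],[0,0,0]],
  [[-2,0,0],[0,0,0]],
  [[-2,0,0],[0,0,0]],
  [[-1,0,0],[0,0,0]],
  [[-1,0,0],[0,0,0]],
  [[0,0,0],[0,0,0]],
])

```text
time_s: 26.3
tool_pos: [0.4492, -0.0637, 0.0857]
tool_rot: [-90.1, -0.1, 87.6]
force: [0.6, 5.4, 7.2]
grip_width: 0.0299
```

Emit:
carry_out([
  [[-1,0,0],[0,0,0]],
  [[-1,0,0],[0,0,0]],
  [[-1,0,0],[0,0,0]],
  [[-1,0,0],[0,0,0]],
])

```text
time_s: 26.7
tool_pos: [0.4478, -0.0693, 0.0847]
tool_rot: [-90.0, 0.0, 87.6]
force: [0.1, -0.4, -2.6]
grip_width: 0.0299
```

Emit:
carry_out([
  [[0,1.5,-0.5],[0,0,0]],
  [[0,1.5,0],[0,0,0]],
  [[0,0,0],[0,0,0]],
])

```text
time_s: 27.0
tool_pos: [0.4477, -0.0691, 0.081]
tool_rot: [-89.9, 0.0, 87.6]
force: [0.3, -0.2, -1.8]
grip_width: 0.0301
```

Emit:
carry_out([
  [[0,1,0],[0,0,0]],
  [[0,1,0],[0,0,0]],
  [[0,0.7,0],[0,0,0]],
  [[0,0,0],[0,0,0]],
])

```text
time_s: 27.4
tool_pos: [0.4485, -0.0687, 0.0792]
tool_rot: [-90.0, -0.0, 87.6]
force: [-0.8, 0.7, 0.9]
grip_width: 0.0299
```

Emit:
carry_out([
  [[0,0.7,0],[0,0,0]],
  [[0,0,0],[0,0,0]],
  [[0,0,0],[0,0,0]],
])

```text
time_s: 27.7
tool_pos: [0.4485, -0.0688, 0.079]
tool_rot: [-90.0, -0.0, 87.6]
force: [-3.6, -0.3, 5.5]
grip_width: 0.0297
```

Emit:
carry_out([
  [[0,0,0],[0,0,0]],
  [[0,0,0],[0,0,0]],
  [[0,0,0],[0,0,0]],
  [[0,0,0],[0,0,0]],
  [[0,-10,0],[0,0,0]],
  [[0,-20,0],[0,0,0]],
  [[0,-25,0],[0,0,0]],
  [[0,-25,0],[0,0,0]],
  [[0,-25,0],[0,0,0]],
  [[0,-20,0],[0,0,0]],
  [[0,0,0],[0,0,0]],
], jaw=0.6)

```text
time_s: 28.8
tool_pos: [0.4506, -0.0688, 0.2068]
tool_rot: [-90.4, -0.1, 87.6]
force: [0.9, -0.1, 0.1]
grip_width: 0.0522
```

```bash
python3 plan.py 640 -307 200 95.1; python3 - <<'E'
from fit import *
ims={c:env.read_camera(c) for c in('top','side')}
np.savez('ims4.npz',**ims)
overlay(ims,[],'side','pics/n1.png',(180,200,460,450),2.8)
overlay(ims,[('connector',(448.5,-69,-2.5),48)],'side','pics/n2.png',(240,260,360,350),6)
E
```

```text
t 28.8 tcp [450.6 -68.8 206.8] rot [-90.4  -0.1  87.6] F [ 0.9 -0.1  0.1] w 52.2 q7 [-29.  -7.  32. 112.   4.  74.  89.]
shift first (tool, mm) [-230.2    7.8 -199.1]
turn [ 0.4 -7.5  0. ]
shift after turn [-254.1    6.8 -167.5] len 304
```

View pics/n1.png

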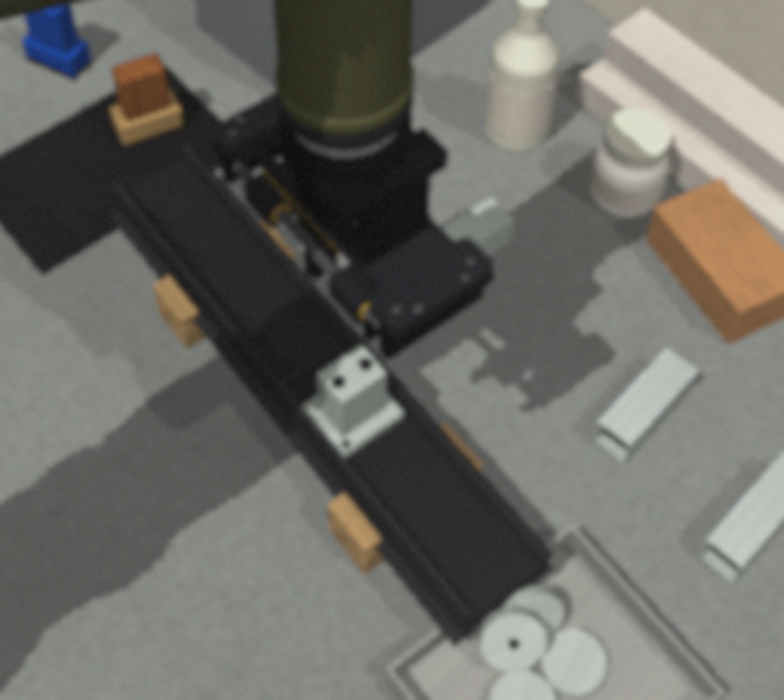

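View pics/n2.png

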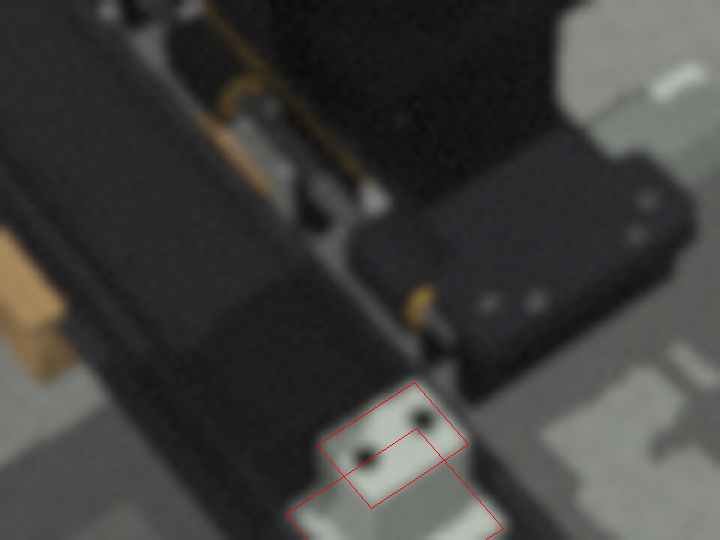

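```bash
cat > off.py <<'E'
import sys
from fit import *
ims={c:env.read_camera(c) for c in('top','side')}
np.savez('cur.npz',**ims)
guess={'offcut3':(640.4,-307.6,5.1),'offcut2':(644.3,-190.7,6.4),'offcut1':(643.2,16.6,-3.1)}
it=[]
for n in sys.argv[1:]:
    a=fit(n,guess[n],ims,0,win=(8,8,4));t=fit(n,guess[n],ims,0,cams=('top',),win=(8,8,4));print(n,np.round(a[0],1),round(float(a[1]),1),'top only',np.round(t[0],1),round(float(t[1]),1));it.append((n,a[0],0))
overlay(ims,it,'top',f'pics/off{int(env.get_obs()["time_s"]*10)}.png',(290,120,490,270),4)
print(f'pics/off{int(env.get_obs()["time_s"]*10)}.png')
E
python3 off.py offcut3 offcut2
```

```text
offcut3 [ 640.4 -307.6    5. ] 23.5 top only [ 638.6 -308.2    4.9] 12.5
offcut2 [ 644.1 -190.8    6.7] 23.7 top only [ 642.4 -191.4    6.9] 12.2
pics/off290.png
```

```bash
cp $(ls -t pics/off*.png|head -1) pics/offA.png; python3 plan.py 602 -311 120 95.1
```

```text
t 29.0 tcp [447.8 -68.6 202.5] rot [-89.9   0.   87.6] F [-0.1  0.6 -0.4] w 52.5 q7 [-29.  -7.  32. 112.   4.  74.  89.]
shift first (tool, mm) [-235.8   82.3 -164.2]
turn [-0.1 -7.5  0. ]
shift after turn [-255.2   82.5 -132. ] len 299
```

View pics/offA.png

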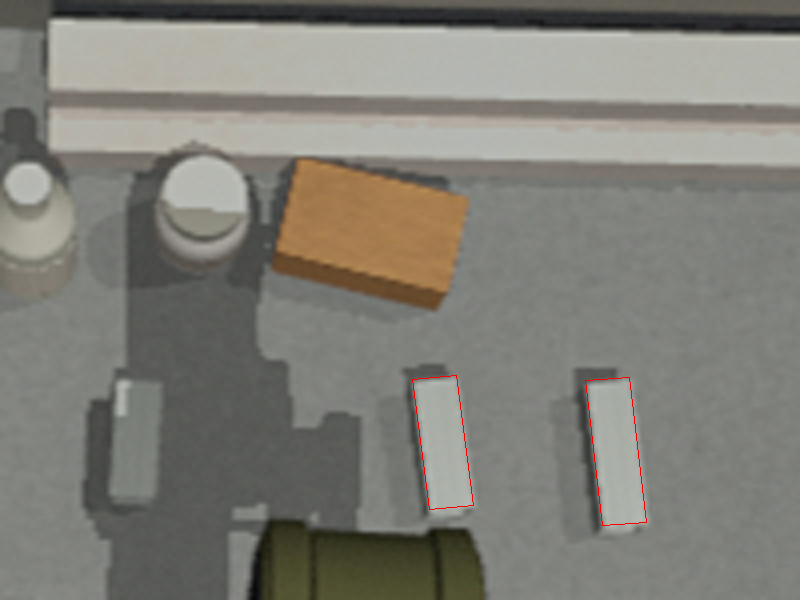

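Emit:
carry_out([
  [[-14,4,-10],[0,0,0]],
  [[-27,8,-19],[0,0,0]],
  [[-28,10,-19],[0,0,0]],
  [[-28,10,-19],[0,0,0]],
  [[-28,10,-19],[0,0,0]],
  [[-28,10,-19],[0,0,0]],
  [[-28,10,-20],[0,0,0]],
  [[-27,10,-19],[0,0,0]],
  [[-18,10,-13],[0,0,0]],
  [[-10,0,-7],[0,0,0]],
  [[0,0,0],[0,-7.5,0]],
  [[0,0,0],[0,0,0]],
])

```text
time_s: 30.2
tool_pos: [0.6022, -0.3111, 0.1208]
tool_rot: [-89.9, -0.0, 95.1]
force: [0.1, 0.7, 0.5]
grip_width: 0.0525
```

```bash
python3 plan.py 601 -311 3 95.1
```

```text
t 30.2 tcp [ 602.2 -311.1  120.8] rot [-89.9  -0.   95.1] F [0.1 0.7 0.5] w 52.5 q7 [ -4.  29.  40.  87. -19.  71. 134.]
shift first (tool, mm) [1.000e-01 1.178e+02 1.000e+00]
turn [-0.1  0.   0. ]
shift after turn [  0.2 117.8   1.2] len 118
```

Emit:
carry_out([
  [[0,12,0],[0,0,0]],
  [[0,20,0],[0,0,0]],
  [[0,25,0],[0,0,0]],
  [[0,25,0],[0,0,0]],
  [[0,18,0],[0,0,0]],
  [[0,10,0],[0,0,0]],
  [[0,5,0],[0,0,0]],
  [[0,0,0],[0,0,0]],
  [[0,0,0],[0,0,0]],
])

```text
time_s: 31.1
tool_pos: [0.6033, -0.3116, 0.0074]
tool_rot: [-90.1, 0.0, 95.1]
force: [0.1, -0.1, 0.9]
grip_width: 0.0527
```

```bash
python3 plan.py 601 -311 4 95.1; python3 - <<'E'
from fit import *
ims={c:env.read_camera(c) for c in('top','side')}
overlay(ims,[],'side','pics/s1.png',(340,280,500,430),5)
E
```

```text
t 31.1 tcp [ 603.3 -311.6    7.4] rot [-90.1   0.   95.1] F [ 0.1 -0.1  0.9] w 52.7 q7 [ -2.  36.  37.  92. -24.  60. 137.]
shift first (tool, mm) [0.8 3.4 2.3]
turn [ 0.1  0.  -0. ]
shift after turn [0.8 3.4 2.3] len 4
```

View pics/s1.png

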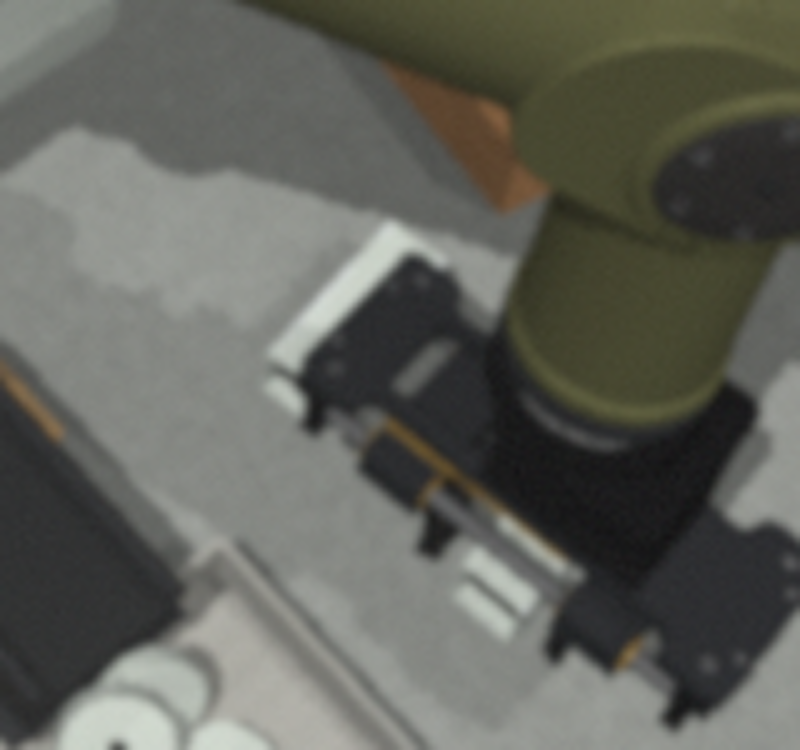

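Emit:
carry_out([
  [[0,3,2],[0,0,0]],
  [[0,0,0],[0,0,0]],
  [[0,0,0],[0,0,0]],
])

```text
time_s: 31.5
tool_pos: [0.6006, -0.3113, 0.0034]
tool_rot: [-90.0, -0.0, 95.1]
force: [0.5, 0.4, 0.9]
grip_width: 0.0525
```

Emit:
carry_out([
  [[0,0,0],[0,0,0]],
  [[0,0,0],[0,0,0]],
  [[0,0,0],[0,0,0]],
  [[0,0,0],[0,0,0]],
  [[0,0,0],[0,0,0]],
], jaw=0, squeeze=35)

```text
time_s: 32.0
tool_pos: [0.6007, -0.3114, 0.0034]
tool_rot: [-90.0, 0.0, 95.1]
force: [-0.8, -0.1, 0.3]
grip_width: 0.0296
```

```bash
python3 plan.py 530 296 235 93.9
```

```text
t 32.0 tcp [ 600.7 -311.4    3.4] rot [-90.    0.   95.1] F [-0.8 -0.1  0.3] w 29.6 q7 [ -2.  36.  37.  92. -24.  60. 137.]
shift first (tool, mm) [ 611.2 -231.7   16. ]
turn [ 0.   1.2 -0. ]
shift after turn [ 610.8 -231.6   29.3] len 654
```

Emit:
carry_out([
  [[0,-15,0],[0,0,0]],
  [[0,-30,0],[0,0,0]],
  [[0,-35,0],[0,0,0]],
  [[0,-35,0],[0,0,0]],
  [[0,-35,0],[0,0,0]],
  [[0,-35,0],[0,0,0]],
  [[10,-30,0],[0,0,0]],
  [[25,-10,0],[0,0,0]],
  [[35,-5,0],[0,0,0]],
  [[40,0,1],[0,0,0]],
  [[40,0,1],[0,0,0]],
  [[40,0,1],[0,0,0]],
])

```text
time_s: 33.2
tool_pos: [0.5801, -0.1212, 0.2345]
tool_rot: [-90.1, -0.0, 95.1]
force: [-0.1, -0.1, -0.7]
grip_width: 0.03
```

```bash
python3 plan.py 520.4 294.9 225 93.9
```

```text
t 33.2 tcp [ 580.1 -121.2  234.5] rot [-90.1  -0.   95.1] F [-0.1 -0.1 -0.7] w 30.0 q7 [-25.  13.  40.  92.  -8.  78. 111.]
shift first (tool, mm) [419.8   9.5  22.6]
turn [0.1 1.2 0. ]
shift after turn [419.2   9.5  31.3] len 421
```

Emit:
carry_out([
  [[40,0,2],[0,0,0]],
  [[40,0,2],[0,0,0]],
  [[40,0,2],[0,0,0]],
  [[40,0,2],[0,0,0]],
  [[40,0,2],[0,0,0]],
  [[40,0,2],[0,0,0]],
  [[40,0,2],[0,0,0]],
  [[40,0,2],[0,0,0]],
  [[40,0,3],[0,0,0]],
  [[35,4,2],[0,1.2,0]],
  [[20,4,2],[0,0,0]],
  [[0,0,0],[0,0,0]],
])

```text
time_s: 34.4
tool_pos: [0.5193, 0.2922, 0.2248]
tool_rot: [-89.9, -0.0, 94.3]
force: [-0.4, -1.0, -0.9]
grip_width: 0.0301
```

```bash
python3 plan.py 520.4 294.9 222 93.9; python3 - <<'E'
from fit import *
ims={c:env.read_camera(c) for c in('top','side')}
overlay(ims,[('box',(746.8,310.3,3.9),0)],'side','pics/u1.png',(160,80,360,230),4)
overlay(ims,[('box',(746.8,310.3,3.9),0)],'top','pics/u2.png',(140,100,340,250),4)
E
```

```text
t 34.4 tcp [519.3 292.2 224.8] rot [-89.9  -0.   94.3] F [-0.4 -1.  -0.9] w 30.1 q7 [-52.  12.  24.  92.  -5.  77.  66.]
shift first (tool, mm) [ 2.6  2.8 -1.3]
turn [-0.1  0.4  0. ]
shift after turn [ 2.7  2.8 -1.3] len 4
```

View pics/u1.png

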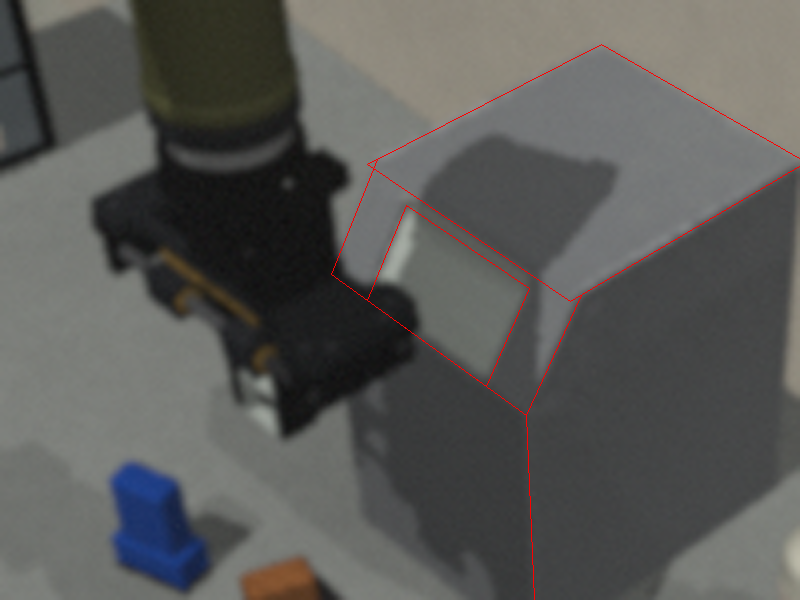

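View pics/u2.png

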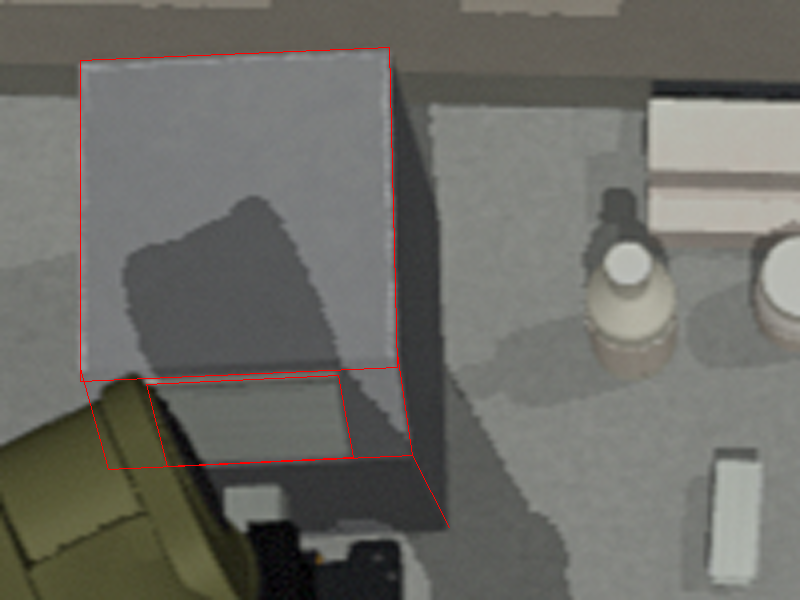

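Emit:
carry_out([
  [[2.5,2,-6],[0,0.4,0]],
  [[0,0,-10],[0,0,0]],
  [[0,0,-10],[0,0,0]],
  [[0,0,-10],[0,0,0]],
  [[0,0,-10],[0,0,0]],
  [[0,0,-10],[0,0,0]],
  [[0,0,-10],[0,0,0]],
  [[0,0,-10],[0,0,0]],
  [[0,0,-10],[0,0,0]],
  [[0,0,-6],[0,0,0]],
  [[0,0,0],[0,0,0]],
])

```text
time_s: 35.6
tool_pos: [0.6136, 0.2972, 0.2225]
tool_rot: [-90.0, 0.0, 93.5]
force: [0.4, 1.0, -4.5]
grip_width: 0.0296
```

```bash
python3 plan.py 647 303.5 222 93.9; python3 - <<'E'
from fit import *
ims={c:env.read_camera(c) for c in('top','side')}
overlay(ims,[],'side','pics/v1.png',(200,80,360,200),5)
E
```

```text
t 35.6 tcp [613.6 297.2 222.5] rot [-90.    0.   93.5] F [ 0.4  1.  -4.5] w 29.6 q7 [-46.  23.  25.  79. -10.  80.  72.]
shift first (tool, mm) [  4.2   0.5 -33.7]
turn [ 0.  -0.4 -0. ]
shift after turn [  4.    0.5 -33.8] len 34
```

View pics/v1.png

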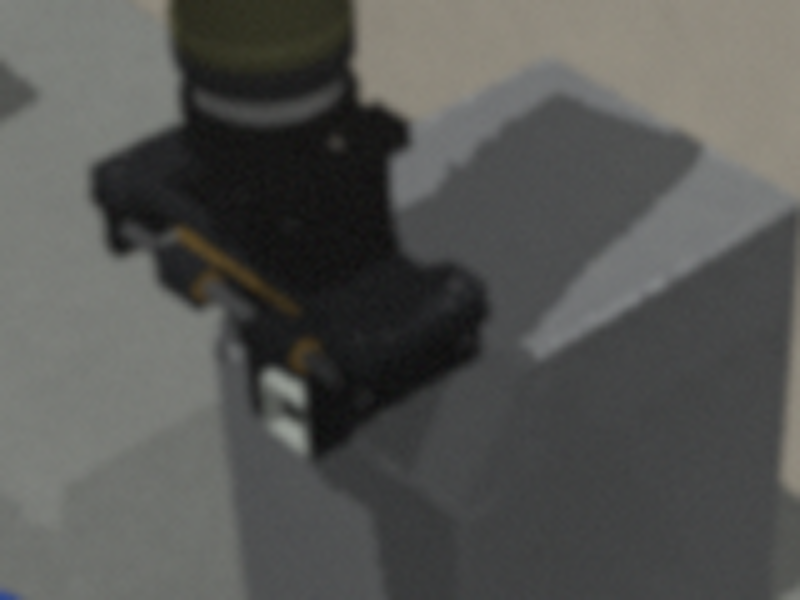

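Emit:
carry_out([
  [[2,-1,-4],[0,0,0]],
  [[2,-1,-6],[0,0,0]],
  [[0,0,-6],[0,0,0]],
  [[0,0,-6],[0,0,0]],
  [[0,0,-4],[0,0,0]],
  [[0,0,0],[0,0,0]],
  [[0,0,0],[0,0,0]],
])

```text
time_s: 36.4
tool_pos: [0.6392, 0.3026, 0.2256]
tool_rot: [-90.1, -0.0, 93.5]
force: [0.8, 0.6, -4.0]
grip_width: 0.0301
```

```bash
python3 plan.py 647 303.5 222 93.9; python3 - <<'E'
from fit import *
ims={c:env.read_camera(c) for c in('top','side')}
overlay(ims,[],'side','pics/w1.png',(200,80,360,200),5)
E
```

```text
t 36.4 tcp [639.2 302.6 225.6] rot [-90.1  -0.   93.5] F [ 0.8  0.6 -4. ] w 30.1 q7 [-45.  26.  25.  74. -11.  81.  73.]
shift first (tool, mm) [ 0.4  3.6 -7.8]
turn [ 0.1 -0.4  0. ]
shift after turn [ 0.3  3.6 -7.8] len 9
```

View pics/w1.png

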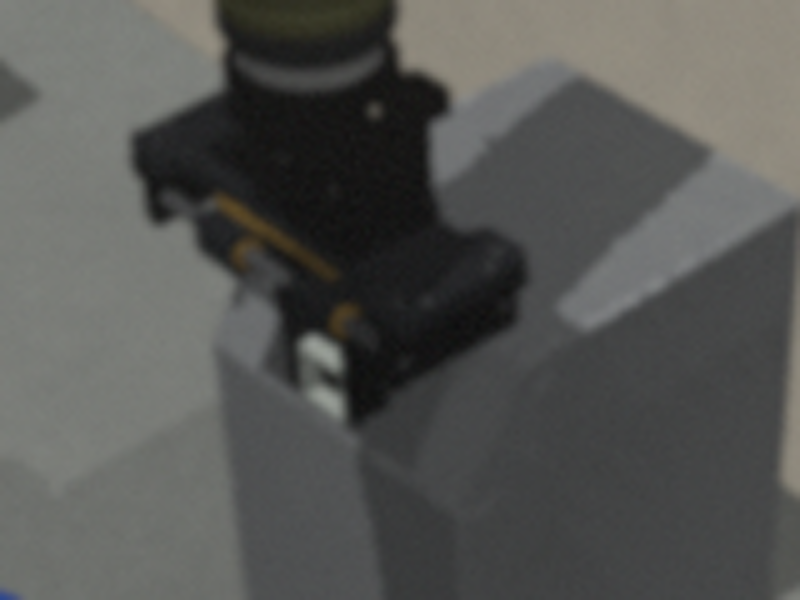

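Emit:
carry_out([
  [[0,0,-3],[0,0,0]],
  [[0,0,-4],[0,0,0]],
  [[0,0,-3],[0,0,0]],
  [[0,0,0],[0,0,0]],
  [[0,0,0],[0,0,0]],
])

```text
time_s: 37.0
tool_pos: [0.6489, 0.3034, 0.2254]
tool_rot: [-90.1, -0.0, 93.5]
force: [1.2, -0.4, -2.4]
grip_width: 0.0304
```

Emit:
carry_out([
  [[0,0,0],[0,0,0]],
  [[0,0,0],[0,0,0]],
  [[0,0,0],[0,0,0]],
  [[0,0,0],[0,0,0]],
  [[0,0,0],[0,0,0]],
], jaw=0.5)

```text
time_s: 37.5
tool_pos: [0.6484, 0.3033, 0.2257]
tool_rot: [-90.0, -0.0, 93.5]
force: [-0.5, -0.6, 0.6]
grip_width: 0.0435
```

```bash
python3 plan.py 647 303.5 222 93.9; python3 - <<'E'
from fit import *
ims={c:env.read_camera(c) for c in('top','side')}
overlay(ims,[],'side','pics/x1.png',(200,80,360,200),5)
E
```

```text
t 37.5 tcp [648.4 303.3 225.7] rot [-90.   -0.   93.5] F [-0.5 -0.6  0.6] w 43.5 q7 [-44.  28.  25.  73. -11.  82.  74.]
shift first (tool, mm) [0.2 3.7 1.4]
turn [ 0.  -0.4  0. ]
shift after turn [0.3 3.7 1.4] len 4
```

View pics/x1.png

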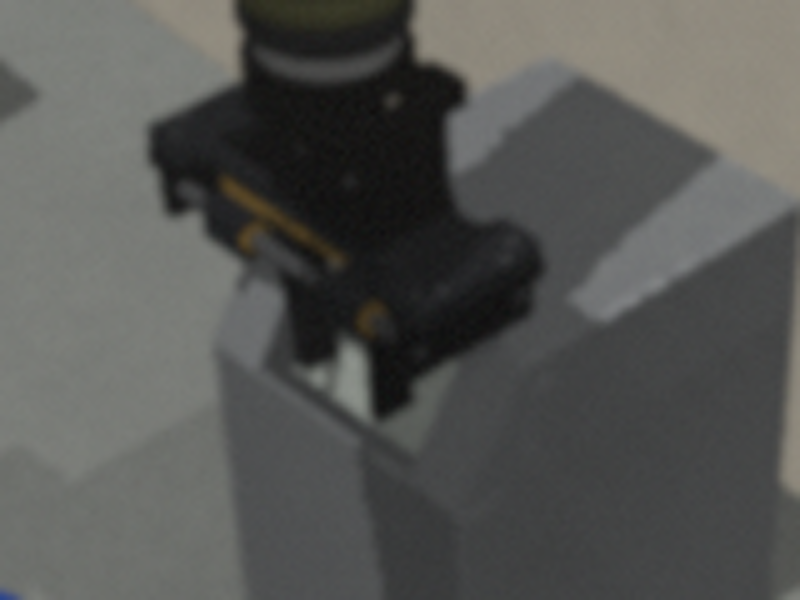

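Emit:
carry_out([
  [[0,0,6],[0,0,0]],
  [[0,0,15],[0,0,0]],
  [[0,0,25],[0,0,0]],
  [[0,0,30],[0,0,0]],
  [[0,0,30],[0,0,0]],
  [[0,0,20],[0,0,0]],
])

```text
time_s: 38.2
tool_pos: [0.5203, 0.296, 0.2254]
tool_rot: [-90.0, -0.1, 93.6]
force: [-0.1, 0.2, 0.7]
grip_width: 0.0434
```

```bash
python3 plan.py 608 -194.5 225 96.5; python3 - <<'E'
from fit import *
ims={c:env.read_camera(c) for c in('top','side')}
overlay(ims,[],'side','pics/y1.png',(160,80,360,230),4)
overlay(ims,[],'top','pics/y2.png',(140,100,480,300),2.3)
E
```

```text
t 38.2 tcp [520.3 296.  225.4] rot [-90.   -0.1  93.6] F [-0.1  0.2  0.7] w 43.4 q7 [-53.  12.  24.  91.  -5.  77.  66.]
shift first (tool, mm) [-4.951e+02 -1.000e-01 -5.660e+01]
turn [-0.  -2.9  0.1]
shift after turn [-4.973e+02  4.000e-01 -3.160e+01] len 498
```

View pics/y1.png

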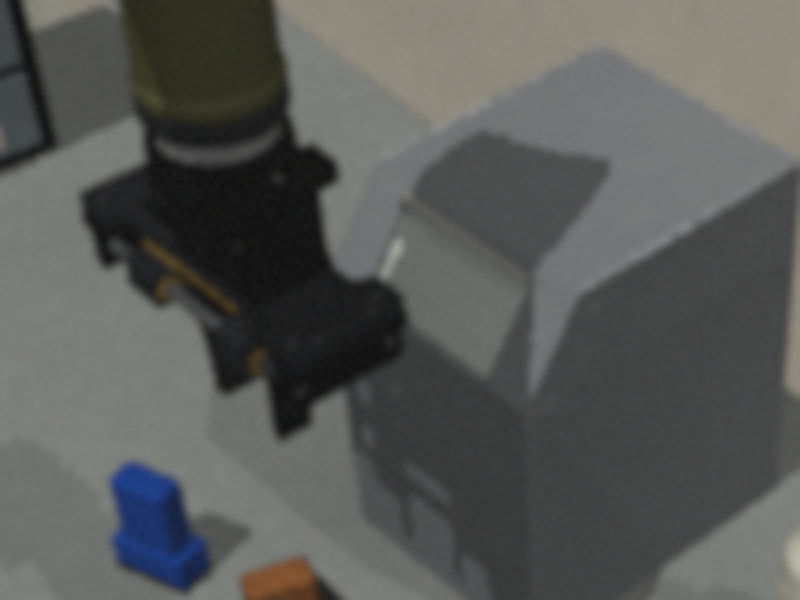

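View pics/y2.png

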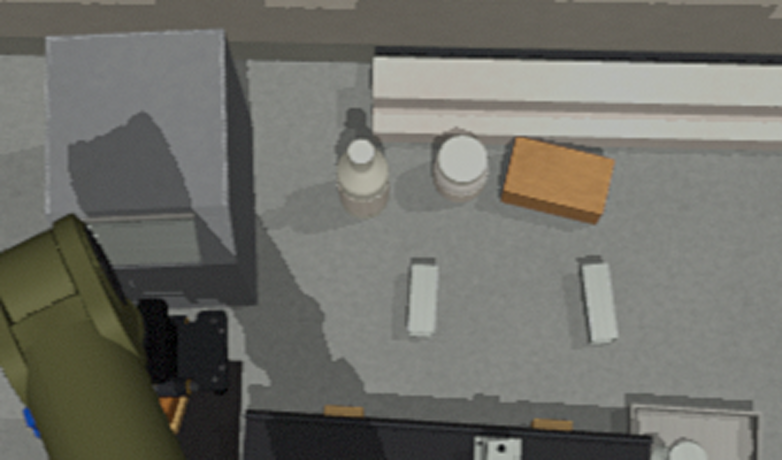

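```bash
python3 off.py offcut2 offcut1; python3 - <<'E'
from fit import *
ims=dict(np.load('cur.npz'))
for n in('offcut0','offcut1','offcut2'): print(n,fit(n,(643,16.6,-3.1),ims,0,win=(8,8,4)))
E
cp $(ls -t pics/off3*.png|head -1) pics/offB.png
```

```text
offcut2 [ 644.2 -190.7    6.5] 23.2 top only [ 642.4 -191.5    6.7] 12.2
offcut1 [643.2  16.6  -3.2] 22.0 top only [641.6  16.2  -3.1] 11.6
pics/off384.png
offcut0 (array([645.9932705 ,  16.36508128,  -3.26978713]), np.float32(21.201263))
offcut1 (array([643.19601668,  16.49608803,  -3.12168641]), np.float32(21.96331))
offcut2 (array([640.49574448,  16.5380358 ,  -2.76671981]), np.float32(20.292095))
```

View pics/offB.png

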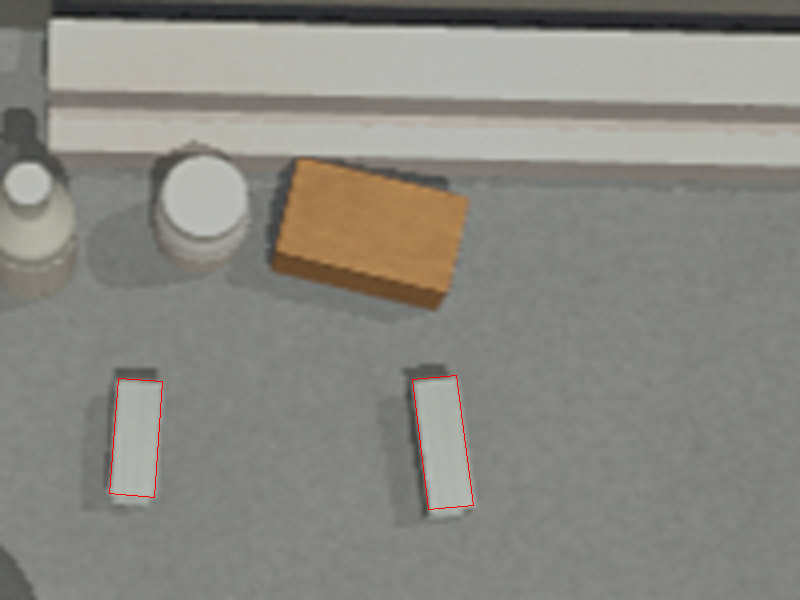

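Emit:
carry_out([
  [[-25,0,-2],[0,0,0]],
  [[-40,0,-3],[0,0,0]],
  [[-42,0,-5],[0,0,0]],
  [[-42,0,-5],[0,0,0]],
  [[-42,0,-5],[0,0,0]],
  [[-42,0,-5],[0,0,0]],
  [[-42,0,-5],[0,0,0]],
  [[-42,0,-5],[0,0,0]],
  [[-42,5,-5],[0,0,0]],
  [[-42,15,-6],[0,0,0]],
  [[-40,20,-6],[0,0,0]],
  [[-35,20,-5],[0,-2.9,0]],
], jaw=0.6)

```text
time_s: 39.6
tool_pos: [0.6099, -0.1797, 0.1649]
tool_rot: [-90.1, 0.1, 96.4]
force: [0.2, 0.5, 0.1]
grip_width: 0.0524
```

```bash
python3 plan.py 610.4 -194.6 4 96.5
```

```text
t 39.6 tcp [ 609.9 -179.7  164.9] rot [-90.1   0.1  96.4] F [0.2 0.5 0.1] w 52.4 q7 [-17.  22.  40.  91. -14.  72. 121.]
shift first (tool, mm) [-14.4 161.    1.3]
turn [ 0.1 -0.1 -0.1]
shift after turn [-14.8 160.9   1.1] len 162
```

Emit:
carry_out([
  [[-10,10,1],[0,0,0]],
  [[-5,20,0],[0,0,0]],
  [[0,25,0],[0,0,0]],
  [[0,25,0],[0,0,0]],
  [[0,25,0],[0,0,0]],
  [[0,25,0],[0,0,0]],
  [[0,14,0],[0,0,0]],
  [[0,9,0],[0,0,0]],
  [[0,0,0],[0,0,0]],
  [[0,0,0],[0,0,0]],
])

```text
time_s: 40.6
tool_pos: [0.6104, -0.1913, 0.0133]
tool_rot: [-90.1, 0.0, 96.4]
force: [-0.2, 0.3, 0.5]
grip_width: 0.0522
```

```bash
python3 plan.py 610.4 -194.6 4 96.5
```

```text
t 40.6 tcp [ 610.4 -191.3   13.3] rot [-90.1   0.   96.4] F [-0.2  0.3  0.5] w 52.2 q7 [-13.  31.  36.  98. -21.  58. 127.]
shift first (tool, mm) [-3.3  9.3  0.4]
turn [ 0.1 -0.1 -0. ]
shift after turn [-3.3  9.3  0.3] len 10
```

Emit:
carry_out([
  [[-3,4,0],[0,0,0]],
  [[0,4,0],[0,0,0]],
  [[0,0,0],[0,0,0]],
  [[0,0,0],[0,0,0]],
])

```text
time_s: 41.0
tool_pos: [0.6098, -0.1939, 0.0044]
tool_rot: [-90.0, -0.0, 96.4]
force: [-0.1, 0.6, -0.6]
grip_width: 0.0523
```

```bash
python3 plan.py 610.4 -194.6 4 96.5; python3 - <<'E'
from fit import *
ims={c:env.read_camera(c) for c in('top','side')}
overlay(ims,[],'side','pics/z1.png',(320,250,480,370),5)
E
```

```text
t 41.0 tcp [ 609.8 -193.9    4.4] rot [-90.   -0.   96.4] F [-0.1  0.6 -0.6] w 52.3 q7 [-12.  32.  36.  98. -21.  57. 127.]
shift first (tool, mm) [-0.8  0.4 -0.5]
turn [ 0.  -0.1  0. ]
shift after turn [-0.8  0.4 -0.5] len 1
```

View pics/z1.png

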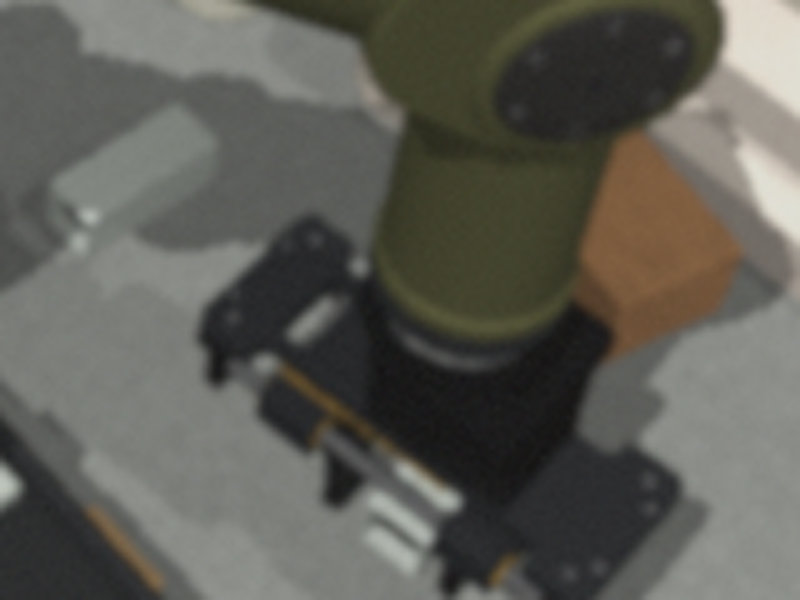

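Emit:
carry_out([
  [[0,0,0],[0,0,0]],
  [[0,0,0],[0,0,0]],
  [[0,0,0],[0,0,0]],
  [[0,0,0],[0,0,0]],
  [[0,-15,0],[0,0,0]],
  [[0,-30,0],[0,0,0]],
  [[0,-35,0],[0,0,0]],
  [[0,-35,0],[0,0,0]],
  [[0,-35,0],[0,0,0]],
  [[0,-35,0],[0,0,0]],
  [[0,-25,0],[0,0,0]],
  [[0,-12,0],[0,0,0]],
], jaw=0)

```text
time_s: 42.3
tool_pos: [0.6108, -0.1947, 0.2303]
tool_rot: [-90.3, 0.1, 96.4]
force: [1.0, -0.3, -1.4]
grip_width: 0.0298
```

```bash
python3 plan.py 530.4 295.6 224 93.6
```

```text
t 42.3 tcp [ 610.8 -194.7  230.3] rot [-90.3   0.1  96.4] F [ 1.  -0.3 -1.4] w 29.8 q7 [-16.  20.  41.  85. -13.  79. 122.]
shift first (tool, mm) [496.2   5.6  25.2]
turn [ 0.3  2.8 -0.1]
shift after turn [494.4   6.3  49.4] len 497
```

Emit:
carry_out([
  [[20,0,1],[0,0,0]],
  [[40,0,2],[0,0,0]],
  [[45,0,2],[0,0,0]],
  [[45,0,2],[0,0,0]],
  [[45,0,2],[0,0,0]],
  [[45,0,3],[0,0,0]],
  [[45,0,3],[0,0,0]],
  [[45,0,3],[0,0,0]],
  [[45,0,3],[0,0,0]],
  [[45,0,2],[0,0,0]],
  [[45,0,2],[0,0,0]],
  [[30,0,2],[0,2.8,0]],
])

```text
time_s: 43.5
tool_pos: [0.5255, 0.2988, 0.2257]
tool_rot: [-89.9, -0.0, 93.8]
force: [0.0, 0.2, -1.1]
grip_width: 0.0298
```

Emit:
carry_out([
  [[0,0,0],[0,0,0]],
  [[0,0,0],[0,0,0]],
])

```text
time_s: 43.7
tool_pos: [0.527, 0.2949, 0.2257]
tool_rot: [-89.9, 0.1, 93.7]
force: [1.2, -0.7, -0.9]
grip_width: 0.0294
```

```bash
python3 plan.py 530.4 295.6 224 93.6
```

```text
t 43.7 tcp [527.  294.9 225.7] rot [-89.9   0.1  93.7] F [ 1.2 -0.7 -0.9] w 29.4 q7 [-53.  13.  25.  91.  -6.  78.  67.]
shift first (tool, mm) [ 0.4  1.7 -3.5]
turn [-0.1  0.1 -0.1]
shift after turn [ 0.4  1.7 -3.5] len 4
```

Emit:
carry_out([
  [[0,0,-6],[0,0,0]],
  [[0,0,-11],[0,0,0]],
  [[0,0,-12],[0,0,0]],
  [[0,0,-12],[0,0,0]],
  [[0,0,-12],[0,0,0]],
  [[0,0,-12],[0,0,0]],
  [[0,0,-12],[0,0,0]],
  [[0,0,-12],[0,0,0]],
  [[0,0,-10],[0,0,0]],
  [[0,0,-8],[0,0,0]],
  [[0,0,-6],[0,0,0]],
  [[0,0,-4],[0,0,0]],
])

```text
time_s: 44.9
tool_pos: [0.6451, 0.3021, 0.2263]
tool_rot: [-90.0, 0.0, 93.6]
force: [-1.5, 0.9, -3.0]
grip_width: 0.0297
```

Emit:
carry_out([
  [[0,0,-3],[0,0,0]],
  [[0,0,-3],[0,0,0]],
  [[0,0,0],[0,0,0]],
  [[0,0,0],[0,0,0]],
])

```text
time_s: 45.3
tool_pos: [0.6509, 0.3028, 0.2268]
tool_rot: [-90.1, -0.0, 93.6]
force: [0.1, -0.3, -2.0]
grip_width: 0.0298
```

Emit:
carry_out([
  [[0,0,0],[0,0,0]],
  [[0,0,0],[0,0,0]],
  [[0,0,0],[0,0,0]],
  [[0,0,0],[0,0,0]],
  [[0,0,0],[0,0,0]],
  [[0,0,6],[0,0,0]],
  [[0,0,15],[0,0,0]],
  [[0,0,25],[0,0,0]],
  [[0,0,30],[0,0,0]],
  [[0,0,30],[0,0,0]],
  [[0,0,22],[0,0,0]],
], jaw=0.5)

```text
time_s: 46.4
tool_pos: [0.5205, 0.2949, 0.2264]
tool_rot: [-90.0, -0.1, 93.7]
force: [-0.1, 0.9, -0.3]
grip_width: 0.0435
```

```bash
python3 off.py offcut1; python3 plan.py 614.2 18.1 130 86.8; python3 - <<'E'
from fit import *
ims=dict(np.load('cur.npz'))
overlay(ims,[],'side','pics/aa1.png',(160,80,400,260),3.2)
overlay(ims,[],'top','pics/aa2.png',(140,100,480,300),2.3)
E
```

```text
offcut1 [643.2  16.5  -3.2] 21.9 top only [641.6  16.2  -3.1] 11.5
pics/off465.png
t 46.5 tcp [519.6 295.7 226.9] rot [-89.9  -0.1  93.8] F [0.1 0.  0.6] w 43.8 q7 [-54.  12.  26.  91.  -6.  77.  66.]
shift first (tool, mm) [-283.5   96.1  -76. ]
turn [-0.1  7.   0.1]
shift after turn [-271.9   96.9 -109.9] len 309
```

View pics/aa1.png

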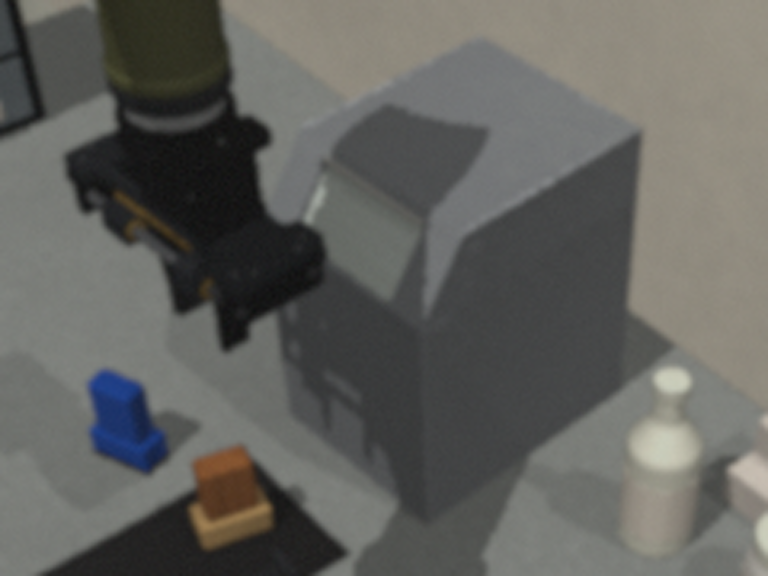

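View pics/aa2.png

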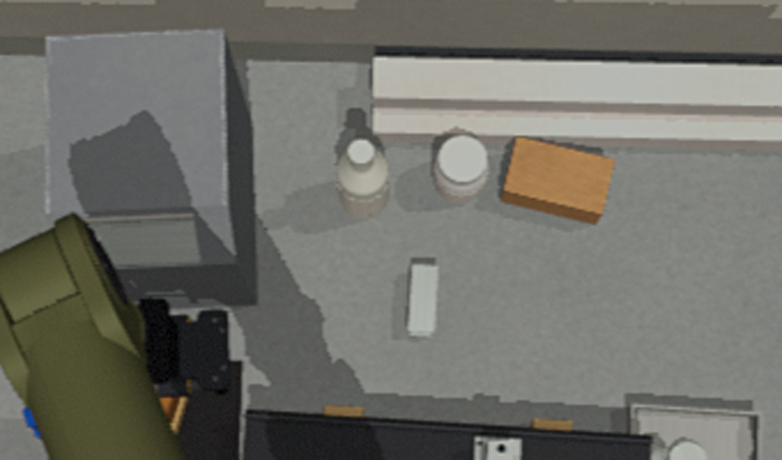

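Emit:
carry_out([
  [[-18,0,-3],[0,0,0]],
  [[-32,0,-7],[0,0,0]],
  [[-36,0,-9],[0,0,0]],
  [[-38,5,-10],[0,0,0]],
  [[-38,10,-11],[0,0,0]],
  [[-38,15,-11],[0,0,0]],
  [[-36,20,-11],[0,0,0]],
  [[-28,20,-8],[0,0,0]],
  [[-19,20,-6],[0,0,0]],
  [[0,6,0],[0,7,0]],
  [[0,0,0],[0,0,0]],
  [[0,0,0],[0,0,0]],
], jaw=0.6)

```text
time_s: 47.7
tool_pos: [0.6169, 0.0158, 0.1305]
tool_rot: [-90.0, 0.0, 86.7]
force: [-0.5, 0.6, -0.0]
grip_width: 0.0523
```

```bash
python3 plan.py 614.2 18.1 4 86.8
```

```text
t 47.7 tcp [616.9  15.8 130.5] rot [-90.    0.   86.7] F [-0.5  0.6 -0. ] w 52.3 q7 [-33.  20.  36.  96. -12.  68.  92.]
shift first (tool, mm) [  2.3 126.5   2.9]
turn [ 0.  -0.1 -0. ]
shift after turn [  2.2 126.5   2.8] len 127
```

Emit:
carry_out([
  [[1.5,10,3],[0,0,0]],
  [[0,20,0],[0,0,0]],
  [[0,25,0],[0,0,0]],
  [[0,25,0],[0,0,0]],
  [[0,22,0],[0,0,0]],
  [[0,13,0],[0,0,0]],
  [[0,7,0],[0,0,0]],
  [[0,0,0],[0,0,0]],
  [[0,0,0],[0,0,0]],
  [[0,0,0],[0,0,0]],
])

```text
time_s: 48.7
tool_pos: [0.6145, 0.0187, 0.0096]
tool_rot: [-90.1, -0.0, 86.6]
force: [-1.3, -0.4, 0.1]
grip_width: 0.0523
```

```bash
python3 plan.py 614.2 18.1 4 86.8; python3 - <<'E'
from fit import *
ims={c:env.read_camera(c) for c in('top','side')}
overlay(ims,[],'side','pics/bb1.png',(260,180,440,310),4.4)
E
```

```text
t 48.7 tcp [614.5  18.7   9.6] rot [-90.1  -0.   86.6] F [-1.3 -0.4  0.1] w 52.3 q7 [-31.  28.  33. 102. -18.  56.  96.]
shift first (tool, mm) [-0.6  5.6  0.2]
turn [ 0.1 -0.2  0. ]
shift after turn [-0.6  5.6  0.2] len 6
```

View pics/bb1.png

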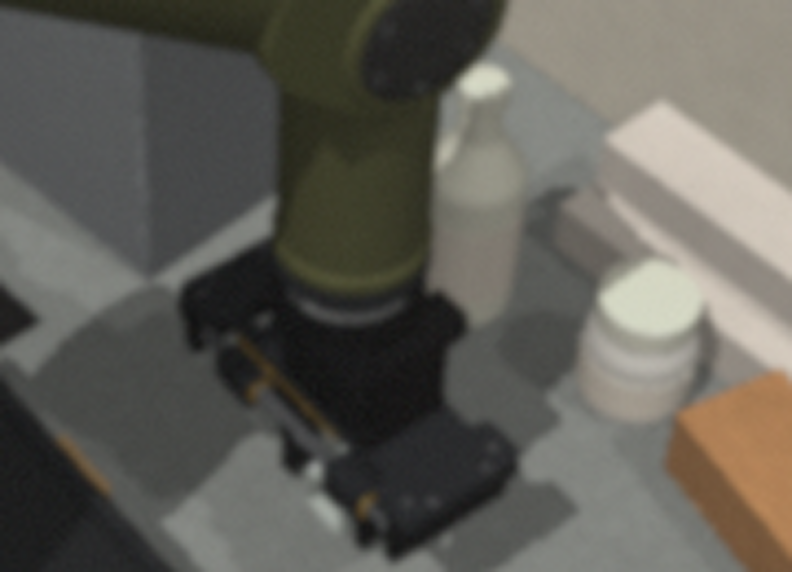

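Emit:
carry_out([
  [[0,3,0],[0,0,0]],
  [[0,2,0],[0,0,0]],
  [[0,0,0],[0,0,0]],
  [[0,0,0],[0,0,0]],
])

```text
time_s: 49.2
tool_pos: [0.6133, 0.0186, 0.0032]
tool_rot: [-90.0, 0.0, 86.6]
force: [0.9, 1.3, 0.1]
grip_width: 0.0525
```

Emit:
carry_out([
  [[0,0,0],[0,0,0]],
  [[0,0,0],[0,0,0]],
  [[0,0,0],[0,0,0]],
  [[0,0,0],[0,0,0]],
  [[0,-15,0],[0,0,0]],
  [[0,-30,0],[0,0,0]],
  [[0,-35,0],[0,0,0]],
  [[0,-35,0],[0,0,0]],
  [[0,-35,0],[0,0,0]],
  [[0,-35,0],[0,0,0]],
  [[0,-25,0],[0,0,0]],
  [[0,-12,0],[0,0,0]],
], jaw=0)

```text
time_s: 50.4
tool_pos: [0.6146, 0.0183, 0.2293]
tool_rot: [-90.3, -0.1, 86.6]
force: [-0.4, 0.5, -1.0]
grip_width: 0.0297
```

```bash
python3 plan.py 525 295 224 93.7
```

```text
t 50.4 tcp [614.6  18.3 229.3] rot [-90.3  -0.1  86.6] F [-0.4  0.5 -1. ] w 29.7 q7 [-35.  15.  37.  89. -10.  78.  90.]
shift first (tool, mm) [270.9   5.1 105.8]
turn [ 0.3 -7.1  0.1]
shift after turn [281.9   5.3  71.6] len 291
```

Emit:
carry_out([
  [[5,0,15],[0,0,0]],
  [[10,0,30],[0,0,0]],
  [[20,0,30],[0,0,0]],
  [[30,0,22],[0,0,0]],
  [[35,0,9],[0,0,0]],
  [[35,1,0],[0,0,0]],
  [[35,1,0],[0,0,0]],
  [[35,1,0],[0,0,0]],
  [[35,1,0],[0,0,0]],
  [[31,0,0],[0,0,0]],
  [[0,0,0],[0,-7.1,0]],
  [[0,0,0],[0,0,0]],
])

```text
time_s: 51.6
tool_pos: [0.5228, 0.2961, 0.2204]
tool_rot: [-89.9, 0.1, 93.9]
force: [0.9, 0.2, -1.7]
grip_width: 0.03
```

```bash
python3 plan.py 525 295 224 93.7
```

```text
t 51.6 tcp [522.8 296.1 220.4] rot [-89.9   0.1  93.9] F [ 0.9  0.2 -1.7] w 30.0 q7 [-53.  13.  25.  91.  -6.  77.  66.]
shift first (tool, mm) [-1.2 -3.6 -2.2]
turn [-0.1  0.2 -0.1]
shift after turn [-1.2 -3.6 -2.2] len 4
```

Emit:
carry_out([
  [[-1,-3,-6],[0,0,0]],
  [[0,-1,-12],[0,0,0]],
  [[0,0,-12],[0,0,0]],
  [[0,0,-12],[0,0,0]],
  [[0,0,-12],[0,0,0]],
  [[0,0,-12],[0,0,0]],
  [[0,0,-12],[0,0,0]],
  [[0,0,-12],[0,0,0]],
  [[0,0,-12],[0,0,0]],
  [[0,0,-10],[0,0,0]],
  [[0,0,-6],[0,0,0]],
  [[0,0,-4],[0,0,0]],
])

```text
time_s: 52.8
tool_pos: [0.6459, 0.3021, 0.2247]
tool_rot: [-90.0, 0.0, 93.7]
force: [-1.6, -0.5, -3.1]
grip_width: 0.0296
```

Emit:
carry_out([
  [[0,0,-3],[0,0,0]],
  [[0,0,-2],[0,0,0]],
  [[0,0,0],[0,0,0]],
  [[0,0,0],[0,0,0]],
])

```text
time_s: 53.2
tool_pos: [0.6509, 0.3026, 0.2258]
tool_rot: [-90.1, -0.0, 93.7]
force: [1.7, -0.1, -3.6]
grip_width: 0.0298
```

Emit:
carry_out([
  [[0,0,0],[0,0,0]],
  [[0,0,0],[0,0,0]],
  [[0,0,0],[0,0,0]],
  [[0,0,0],[0,0,0]],
  [[0,0,0],[0,0,0]],
  [[0,0,6],[0,0,0]],
  [[0,0,15],[0,0,0]],
  [[0,0,25],[0,0,0]],
  [[0,0,30],[0,0,0]],
  [[0,0,30],[0,0,0]],
  [[0,0,20],[0,0,0]],
], jaw=0.5)

```text
time_s: 54.3
tool_pos: [0.5224, 0.2948, 0.2254]
tool_rot: [-90.0, -0.1, 93.8]
force: [0.1, 0.3, 0.1]
grip_width: 0.0434
```

Emit:
carry_out([
  [[20,-10,10],[0,0,0]],
  [[30,-10,20],[0,0,0]],
  [[30,-10,20],[0,0,0]],
  [[30,0,20],[0,0,0]],
  [[30,0,15],[0,0,0]],
  [[30,0,10],[0,0,0]],
  [[30,0,0],[0,0,0]],
  [[15,0,0],[0,0,0]],
  [[0,0,0],[0,0,0]],
])

```text
time_s: 55.2
tool_pos: [0.4145, 0.5046, 0.2546]
tool_rot: [-90.0, 0.0, 93.9]
force: [-1.2, 0.6, -0.3]
grip_width: 0.0431
```

```bash
python3 plan.py; python3 - <<'E'
from fit import *
ims={c:env.read_camera(c) for c in('top','side')}
np.savez('end.npz',**ims)
overlay(ims,[],'side','pics/cc1.png',(100,60,500,480),1.4)
overlay(ims,[],'top','pics/cc2.png',(130,100,530,360),2)
overlay(ims,[('connector',(448.5,-69,-2.5),48)],'side','pics/cc3.png',(240,260,360,350),6)
overlay(ims,[],'side','pics/cc4.png',(160,80,320,230),4)
for l in('offcut0','flap','slug0','scraper','connector'):
    print(l,[(round(d['p'],2),np.round(d['xy'])) for d in env.outline_of('top',l)])
E
```

```text
t 55.2 tcp [414.5 504.6 254.6] rot [-90.    0.   93.9] F [-1.2  0.6 -0.3] w 43.1 q7 [-67.  18.  18.  81.  -6.  82.  45.]
offcut0 []
flap [(0.81, array([204., 204.]))]
slug0 [(0.73, array([427., 308.])), (0.71, array([436., 300.])), (0.65, array([440., 318.])), (0.59, array([429., 299.]))]
scraper [(0.85, array([163., 284.])), (0.81, array([212., 274.]))]
connector [(0.9, array([355., 301.])), (0.26, array([210., 273.]))]
```

View pics/cc1.png

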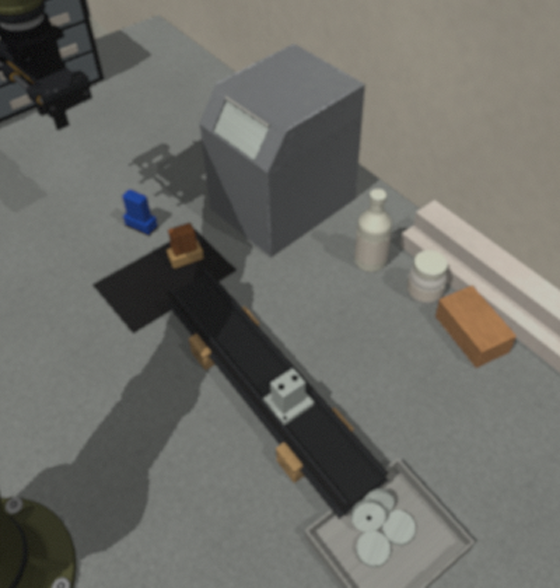

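View pics/cc2.png

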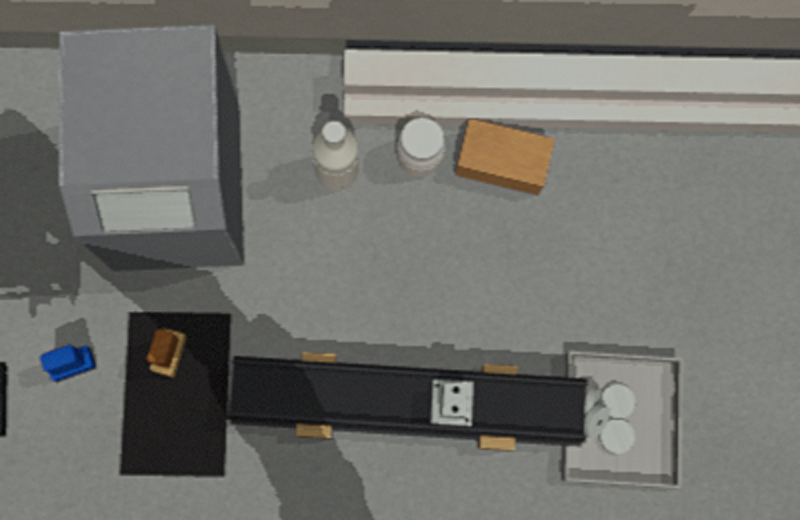

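View pics/cc3.png

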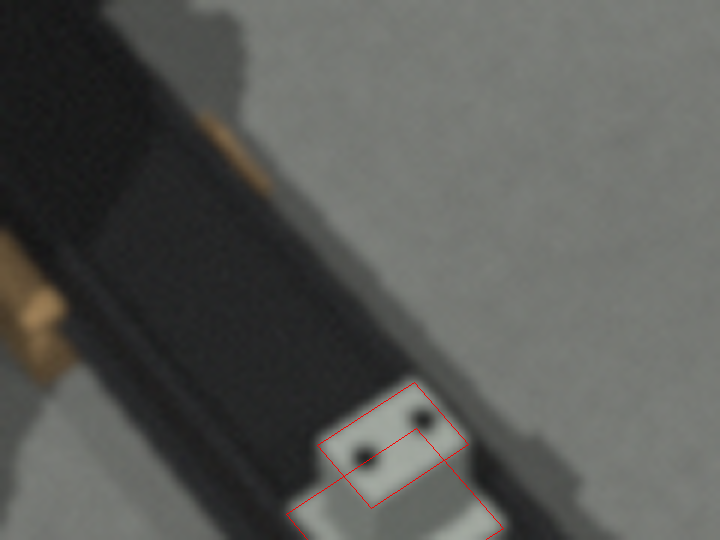

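View pics/cc4.png

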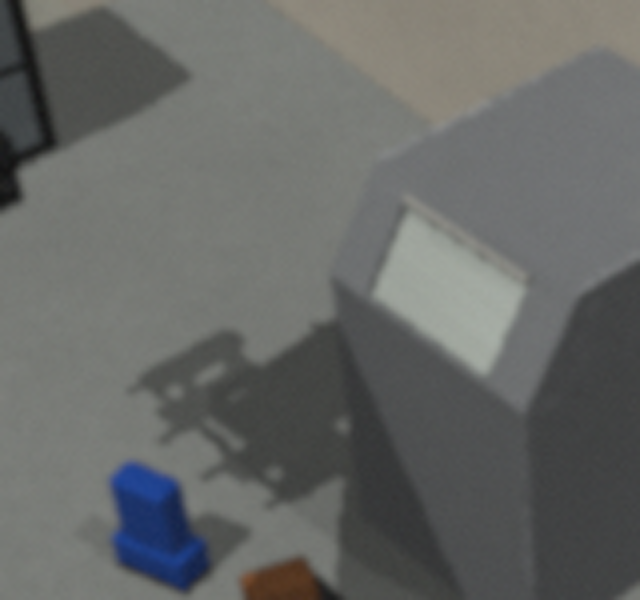

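```bash
python3 - <<'E'
from fit import *
ims=dict(np.load('end.npz'))
overlay(ims,[],'side','pics/dd1.png',(330,380,430,470),6)
overlay(ims,[],'top','pics/dd2.png',(405,265,475,350),7)
E
```

```text
(no output)
```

View pics/dd1.png

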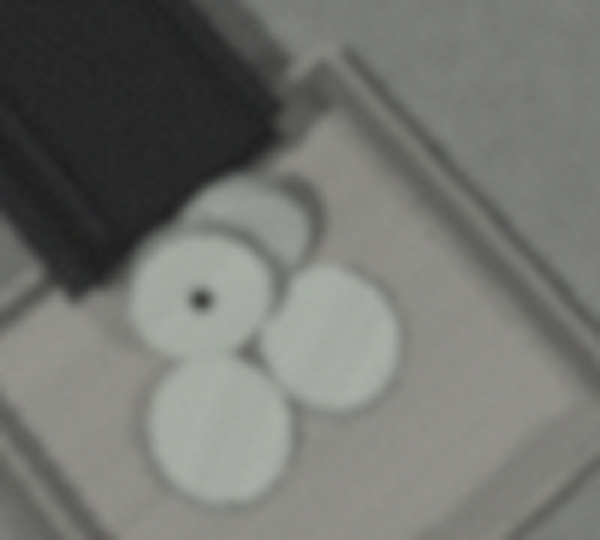

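View pics/dd2.png

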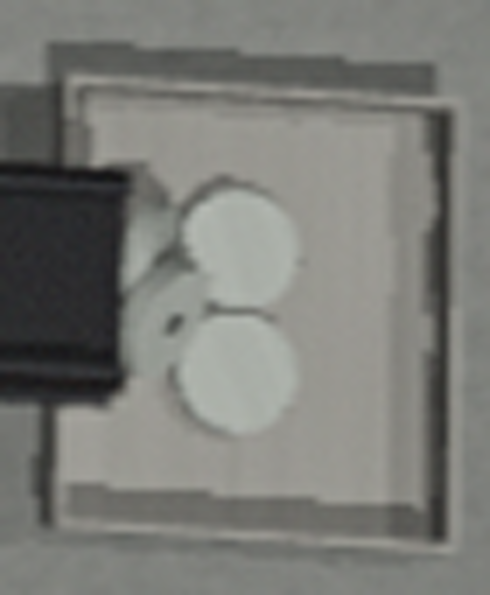

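```bash
python3 - <<'E'
from fit import *
from scipy.optimize import least_squares
def tri(t,s): 
    f=lambda X: np.r_[proj('top',X)[0]-t,proj('side',X)[0]-s]
    r=least_squares(f,[.44,-.26,.03]);return r.x*1000,r.fun
print(tri([405+175/7-.5,265+322/7-.5],[330+201/6-.5,380+299/6-.5]))
ims=dict(np.load('end.npz'))
# pan rim from fit: 
for z in(0,28): print(proj('top',[[.44,-.222,z/1000]]))
print(unproj('top',[[405+50/7,265+530/7],[405+450/7,265+545/7],[405+65/7,265+80/7]],.028)*1000)
E
```

```text
(array([ 429.21344547, -264.19799737,   37.93203642]), array([ 0.06977126, -0.11744458, -0.09583149,  0.02300124]))
[[410.79215586 306.94172508]]
[[412.69766669 306.19442811]]
[[ 350.26946628 -219.34703608   28.        ]
 [ 347.67812563 -368.36367224   28.        ]
 [ 519.10248916 -227.29500778   28.        ]]
```

```bash
python3 - <<'E'
from cell import env
print(env.sign_off())
E
```

```text
the job is handed in; nothing more can be done
None
```

I finished the job and handed it in at about 55 s of the 210 s allowed. One result is less tidy than the rest: two of the four slugs are leaning in the pan instead of lying flat.

- **Slugs:** All four were wiped over the sill's end with the scraper, and the last pictures show all four inside the pan's outline. The two leaning ones rest on each other or against the sill's end. I measured the top-face centre of one at about 38 mm, above the pan's 28 mm rim. I left them, because nudging them with the scraper risked more than it gained.
- **Scraper:** The wooden scraper stands upright on the rubber mat at its old spot.
- **Connector:** I slid it along the channel floor until the downward contact force vanished at world y ≈ -69 mm, where the pictures had shown the notch. It then went down about 7 mm until it met firm contact. After release, its outline in the side view matches the seated pose.
- **Offcuts:** Three were on the bench, and all three went through the flap into the box. The detector finds none left in the last top view, and the flap looks shut.
- **Other objects:** The spray bottle, jar and carton look unmoved. The wrist forces I saw stayed under about 10 N. I saw no offcut get knocked aside.

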